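Set out the rock tumbling bench

TASK

Get the bench ready for the next batch: lay the black barrel along the two rollers of the tumbler frame, and stand the piece of petrified wood on the cork mat nearest the tumbler, the copper cup on the cork mat nearest the pail and the glass jar on the mat between them, each upright and centred on its mat. Cover the cup with the wooden lid, plug side down in its mouth. Do not shift the pail or tip the cup or the jar over.

Things in the scene. Friction and masses are not known exactly. Their poses are not given: they have to be found in the camera images.
- tumbler: Fixed wooden tumbler frame, 154 x 110 x 88 mm, at one end of the row of mats (left or right); crank juts 73 mm more from its +x end, to 113 mm high. Two 16 mm steel rollers run along x (axes y = +-26 mm, 55 mm high) between end boards 88 mm high, 130 mm apart inside; sides open. A barrel on the rollers has its axis at y = 0, 81 mm above the origin. Origin: centre of underside.
- pail: Rusty open tin pail, loose, 140 mm across the rim, 120 mm high, 1.2 kg, with a wire bail hanging down; at the other end of the row of mats from the tumbler. Must not be shifted. Origin: centre of the underside.
- mat_left: Round cork mat, 84 mm in diameter, 4 mm thick, fixed on a 12 mm high dark board that lies on the bench (mat top 16 mm above the bench); the leftmost (+y) of a row of three, about 120 mm apart. Origin: centre of the underside, 12 mm above the bench.
- mat_middle: The same cork mat, the middle one of the row. Origin: centre of the underside, 12 mm above the bench.
- mat_right: The same cork mat, the rightmost (-y) of the row. Origin: centre of the underside, 12 mm above the bench.
- barrel: Black rubber tumbler barrel lying on its side, 106 mm long along its x axis with its two steel end caps (44 mm across), octagonal, 58 mm across flats, a flat below and a flat on either side (y), so it is gripped across y; 0.35 kg. Origin: its middle, on its axis, 29 mm above what it lies on.
- chunk: Rough brown petrified wood chunk, about 78 mm long (x), 46 mm wide (y, flat sides 34 mm high: grip here), 43 mm high; 0.32 kg. Origin: centre of the underside.
- cup: Open hammered copper cup, 75 mm high, 62 mm across the rim, 52 mm across the foot, wall 3 mm (mouth 56 mm inside); 0.2 kg. Origin: centre of the underside.
- jar: Closed amber glass jar with a steel screw cap, 54 mm in diameter, 80 mm high; 0.28 kg. Origin: centre of the underside.
- lid: Pale wooden lid for the copper cup: a disc 74 mm in diameter and 6 mm thick with a plug of 42 mm diameter and 8 mm depth beneath and an upright knob of 20 mm diameter, 28 mm tall, on top; 42 mm high in all, 60 g. It starts on the bench, plug down. Origin: centre of the plug's underside; seated on the cup it lies 67 mm above the cup's origin.
Not all that is in view belongs to the job. Leave any pink look-alike of the jar alone. What is shaped like the chunk but pink is not meant.

How it is judged:
At the end, for the whole second after the job is handed in: Barrel on both rollers, within 16 mm along, 8 mm across, 0.12 rad; petrified wood on the mat nearest the tumbler, cup nearest the pail, jar on the middle mat, each within 15 mm of centre and 0.2 rad of upright; lid seated in the cup's mouth within 10 mm of centre; all at rest (((world y of tumbler above 0 m and horizontal distance between chunk and mat_left below 0.015 m and z of chunk in the frame of mat_left between -0.002 and 0.01 m and horizontal distance between cup and mat_right below 0.015 m and z of cup in the frame of mat_right between -0.002 and 0.01 m) or (world y of tumbler below 0 m and horizontal distance between chunk and mat_right below 0.015 m and z of chunk in the frame of mat_right between -0.002 and 0.01 m and horizontal distance between cup and mat_left below 0.015 m and z of cup in the frame of mat_left between -0.002 and 0.01 m)) and horizontal distance between jar and mat_middle below 0.015 m and z of jar in the frame of mat_middle between -0.002 and 0.01 m and angle between each of chunk, cup, jar, lid's own z axis and vertical below 0.2 rad and horizontal distance between lid and cup below 0.01 m and z of lid in the frame of cup between 0.062 and 0.071 m and x of barrel in the frame of tumbler between -0.016 and 0.016 m and y of barrel in the frame of tumbler between -0.008 and 0.008 m and z of barrel in the frame of tumbler between 0.076 and 0.087 m and angle between the x axis of barrel and the x axis of tumbler, either way round below 0.12 rad and linear speed of each of barrel, chunk, cup, jar, lid below 0.02 m/s and angular speed of each of barrel, chunk, cup, jar, lid below 0.2 rad/s); the robot touches nothing.
It fails at once if the pail is shifted by more than 30 mm (distance of pail from where it was at the start of the episode above 0.03 m).
It fails at once if the cup is tipped over (angle between cup's own z axis and vertical above 0.7 rad).
It fails at once if the jar is tipped over (angle between jar's own z axis and vertical above 0.7 rad).
It also fails if it takes over 125 s, if anything falls off the work surface, if the arm or the gripper's body presses on something with over 40 N, if the wrist force passes 120 N, or if a joint passes its speed limit or range.

ROBOT

A 7-joint arm with a two-finger parallel gripper is mounted at the origin on the work surface. World frame = base frame: x ahead of the robot, y to its left, z up, the work surface at z = 0. Lengths are in m, angles in rad, forces in N, time in s.
With the tool pointing down it reaches from about 0.4 to 0.85 m from the base axis. Payload 4.5 kg.
Tool frame: the origin (TCP) lies midway between the tips of the shut fingers; the grasp point (between the pads) lies 19 mm behind it; z points along the fingers, y is the line along which they close (so a half turn about z gives the same grasp; the last joint's range is limited). The gripper opens to 88 mm and grips with 3 to 60 N. Pads are 18 mm wide; open, the fingers measure 123 mm over their backs; the gripper's body (75 mm by 187 mm) begins 45 mm behind the grasp point.
Start: joints at [1.246, 0.689, -0.195, 1.565, 0.157, 0.902, -0.215], TCP at [0.219, -0.585, 0.239] pointing down, gripper open.
Joint ranges: [-3.01, 3.01], [-0.46, 2.08], [-1.47, 1.51], [0.13, 2.56], [-1, 4.14], [0.04, 2.09], [-2.66, 2.66]. Speed limits (rad/s): [2.57, 2.57, 3.14, 3.14, 3.14, 3.14, 3.14].

INTERFACE

Orientations are given as a unit quaternion [x, y, z, w].
In Python, from plant import * gives the robot as it stands.
- The arm moves only by the tool send_rows, never from a script. Its argument "targets" is a list of rows, each a list of 2 entries, a list of its own where there are three numbers: the shift along the tool's x, y, z in units of 0.3 m (1.0 is 0.3 m), then the turn, a rotation vector about the tool's x, y, z in units of pi rad (1.0 is pi rad). A call has 1 to 12 rows; each row is the pose to reach, as a shift and turn from the pose commanded when the call began, along the tool's axes at that moment, turning the shorter way round; what a row does not reach only later rows make up. A row lasts 1/8 s, in which the tool goes at most 62.5 mm and 10.7 degrees, less where a joint would pass 70% of its speed; a pose out of reach is approached as far as the arm can. A call with a number of a shift or a turn outside -1 to 1 is refused whole. A call with a gripper value outside its range is refused whole. "fingers" is the opening, from 0 (shut) to 1 (fully open), set as the call begins (left out, the last holds). The fingers move at their own pace and stop on an object; "newtons" is the grip in N (left out, the last holds). Time passes only in rows, so rows that repeat a pose let the fingers close. It gives the time, the measured TCP pose, the force, the opening and the grip force at its end, in the units of the state.
- get_state(): the state, without advancing time (a new reading comes with each control period).
- snapshot(name): name is "scene" or "side" or "wrist"; returns a dict with "img" (480x640x3 uint8, blue, green, red), "fx", "fy", "cx", "cy" (pixels), "cam_to_world" (4x4, takes a point from camera to world coordinates); the wrist camera has in their place "T_tool_cam" (4x4, takes a point from camera to tool coordinates, whose origin is the TCP and whose axes are the flange's). Camera axes: x right, y down, z forward; pixel columns grow to the right and rows downward; lengths in m; the calibration is good to about 2 mm. A picture is of the moment at which its call begins: read the wrist's pose just before it. There is no depth.
- finish_job(): hands the job in; it is judged then, once.
The state is a dict: "clock": time; "q": joint angles; "qd": joint speeds; "joint_torque": joint torques, N m; "tool_pos": TCP position; "eef_rot": TCP orientation; "contact_force": force on the tool from outside, world axes, zero at the start; "moment": the same for the moment, N m; "opening": opening from 0.0 (shut) to 1.0 (fully open); "finger_force": force on a finger pad.
Only numpy, scipy, OpenCV 4.12 (cv2) and the standard library are available. Lean on these libraries where they do the work, as an engineer would, in place of code of your own. Each camera call takes 0.05 s, during which the arm holds its last target. There are 200 camera calls.

## Working session

There is one attempt and no reset: what is moved stays moved. The work goes in short steps, Python scripts to look and compute and a tool call to move; the robot and the scene stay as the last step left them, time stands still between calls to the robot, and variables do not carry over. Pictures are saved under pics/ and viewed, at most 14 in all, crops included, and the job is handed in when it is done.

Besides the shell and the picture viewer there is one more tool, called by a JSON object that holds its "op" and its "data", one argument or row to a line. send_rows: Moves the arm, as the interface text tells. Its arguments: {"type":"object","properties":{"targets":{"type":"array"},"fingers":{"type":"number"},"newtons":{"type":"number"}},"required":["targets"]}

```bash
mkdir -p pics; ls; python3 - <<'E'
from plant import *
import cv2,json,numpy as np
s=get_state();print({k:np.round(v,3).tolist() for k,v in s.items()})
cal={}
for n in("scene","side","wrist"):
    d=snapshot(n);cv2.imwrite(f"pics/{n}0.png",d["img"])
    cal[n]={k:np.asarray(v).tolist() for k,v in d.items() if k!="img"}
    print(n,{k:np.round(v,3).tolist() for k,v in cal[n].items()})
json.dump(cal,open("cal.json","w"))
E
```

```text
pics
{'clock': 0.0, 'q': [1.246, 0.69, -0.195, 1.566, 0.157, 0.903, -0.215], 'qd': [0.0, 0.001, 0.0, -0.0, 0.001, -0.001, 0.0], 'joint_torque': [0.0, -52.756, -1.267, -15.343, -0.053, 0.007, 0.0], 'tool_pos': [0.219, -0.585, 0.238], 'eef_rot': [0.984, 0.178, -0.0, -0.001], 'contact_force': [-0.319, 0.766, 0.128], 'moment': [-0.022, -0.021, -0.012], 'finger_force': 0.0, 'opening': 1.001}
scene {'fx': 452.65, 'fy': 452.65, 'cx': 324.053, 'cy': 244.329, 'cam_to_world': [[-0.662, 0.559, -0.499, 0.925], [0.749, 0.507, -0.427, 0.398], [0.014, -0.656, -0.755, 0.758], [0.0, 0.0, 0.0, 1.0]]}
side {'fx': 487.652, 'fy': 487.652, 'cx': 307.234, 'cy': 244.414, 'cam_to_world': [[-0.928, -0.195, 0.318, 0.129], [-0.373, 0.518, -0.77, 0.797], [-0.014, -0.833, -0.553, 0.622], [0.0, 0.0, 0.0, 1.0]]}
wrist {'fx': 347.805, 'fy': 347.805, 'cx': 319.923, 'cy': 239.215, 'T_tool_cam': [[0.0, -0.953, -0.304, 0.078], [1.0, -0.0, 0.0, 0.001], [-0.0, -0.304, 0.953, -0.147], [0.0, 0.0, 0.0, 1.0]]}
```

View pics/scene0.png

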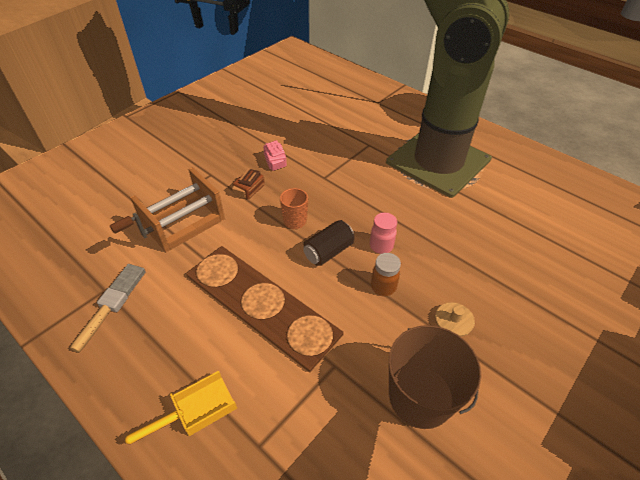

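View pics/side0.png

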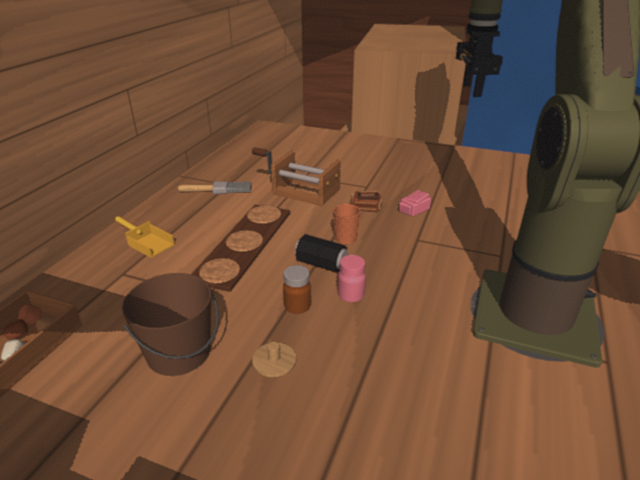

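The scene view shows the tumbler at (180,210), mats at (217,270), (263,300) and (310,335), and the cup at (293,208). The brown chunk is at (248,184) with its pink look-alike at (275,154). The barrel is at (328,243), and the amber jar at (386,274) with its pink look-alike at (384,233). The lid is at (455,319) and the pail at (433,375). The brown chunk and the amber jar with the steel cap fit the description. I'll enlarge both views to confirm.

```bash
python3 - <<'E'
import cv2
a=cv2.imread("pics/scene0.png")[130:370,110:430];cv2.imwrite("pics/sc_c.png",cv2.resize(a,None,fx=2.5,fy=2.5,interpolation=2))
a=cv2.imread("pics/side0.png")[140:380,170:490];cv2.imwrite("pics/si_c.png",cv2.resize(a,None,fx=2.5,fy=2.5,interpolation=2))
E
```

```text
(no output)
```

View pics/sc_c.png

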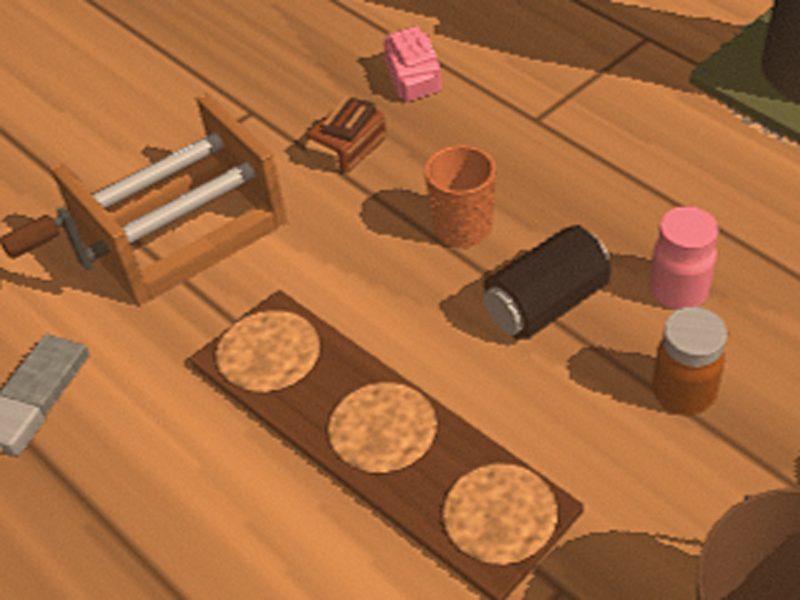

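View pics/si_c.png

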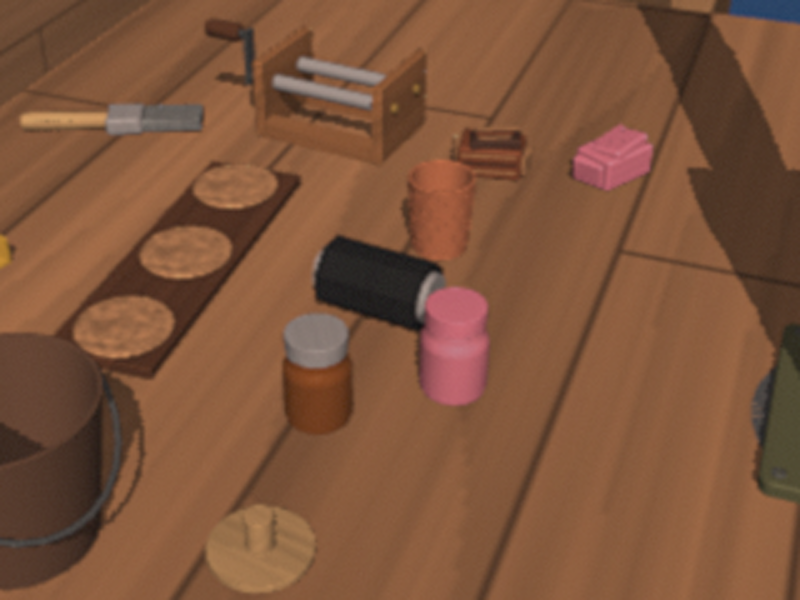

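```bash
cat > h.py <<'E'
import numpy as np,json,cv2
from scipy.spatial.transform import Rotation as R
cal=json.load(open("cal.json"))
def ray(n,u,v,T=None):
    c=cal[n];T=np.array(c["cam_to_world"]) if T is None else T
    d=T[:3,:3]@[(u-c["cx"])/c["fx"],(v-c["cy"])/c["fy"],1];return T[:3,3],d
def at(n,u,v,z,T=None):
    o,d=ray(n,u,v,T);return (o+d*(z-o[2])/d[2])
def S(u,v,z):return at("scene",110+u/2.5,130+v/2.5,z)
def D(u,v,z):return at("side",170+u/2.5,140+v/2.5,z)
def proj(n,P,T=None):
    c=cal[n];T=np.array(c["cam_to_world"]) if T is None else T
    p=(np.atleast_2d(P)-T[:3,3])@T[:3,:3];return np.c_[c["cx"]+c["fx"]*p[:,0]/p[:,2],c["cy"]+c["fy"]*p[:,1]/p[:,2]]
E
python3 - <<'E'
from h import *
f=lambda n,*a:print(n,*[np.round(x[:2]*1000).tolist() for x in a])
f("matR",S(268,351,.016),D(235,186,.016))
f("matM",S(383,427,.016),D(186,252,.016))
f("matL",S(500,513,.016),D(124,326,.016))
f("jar",S(696,336,.08),D(317,338,.08))
f("cup",S(461,175,.075),D(441,176,.075))
f("lid",at("scene",455,319,.014),D(260,548,.014))
f("tum board tops +x",S(57,168,.088),S(128,242,.088))
f("tum board tops -x",S(202,98,.088),S(275,160,.088))
f("tum side -x board",D(375,95,.088),D(425,52,.088)); f("side +x",D(258,72,.088),D(310,32,.088))
f("tum low corners",S(140,302,0),S(284,220,0),D(378,160,0),D(258,134,0))
f("barrel cap +x",S(503,310,.029));f("barrel cap far",D(433,298,.029),S(600,250,.029))
f("barrel top edges",D(338,240,.058),D(441,266,.058),S(487,285,.046),S(573,228,.05))
f("chunk low corners",S(340,170,.0),S(383,137,0),D(457,170,0),D(521,179,0),S(306,147,0))
f("chunk top",S(355,118,.043),D(492,140,.04))
f("pink chunk",S(413,62,.03)); f("pinkjar",S(688,230,.08))
f("pail",at("scene",434,362,.12))
E
```

```text
matR [636.0, -137.0] [628.0, -134.0]
matM [624.0, -12.0] [617.0, -10.0]
matL [619.0, 107.0] [612.0, 109.0]
jar [433.0, 140.0] [420.0, 144.0]
cup [421.0, -120.0] [412.0, -125.0]
lid [407.0, 289.0] [401.0, 291.0]
tum board tops +x [657.0, -371.0] [668.0, -254.0]
tum board tops -x [516.0, -355.0] [525.0, -242.0]
tum side -x board [518.0, -235.0] [504.0, -351.0]
side +x [650.0, -244.0] [641.0, -359.0]
tum low corners [669.0, -272.0] [520.0, -257.0] [524.0, -261.0] [668.0, -270.0]
barrel cap +x [482.0, -16.0]
barrel cap far [378.0, -3.0] [374.0, 1.0]
barrel top edges [469.0, -17.0] [374.0, -10.0] [481.0, -34.0] [385.0, -21.0]
chunk low corners [440.0, -269.0] [379.0, -273.0] [440.0, -269.0] [373.0, -274.0] [440.0, -318.0]
chunk top [409.0, -274.0] [405.0, -272.0]
pink chunk [300.0, -307.0]
pinkjar [346.0, 69.0]
pail [569.0, 320.0]
```

Confirmed: the brown chunk is at crop (347,133) and the amber jar at (696,360); the pink pair are decoys. The tumbler is on the −y side, so the chunk goes to mat_right and the cup to mat_left. The two cameras disagree by about 8 mm, so I'll get a near-vertical wrist view to settle it.

```bash
cat >> h.py <<'E'
def plan(*tg):
    """tg: (x,y,z of TCP in m, yaw deg of tool x); prints rows from the present pose"""
    from plant import get_state
    s=get_state();r0=R.from_quat(s["eef_rot"]);p0=np.array(s["tool_pos"])
    print("t",round(s["clock"],2),"p",np.round(p0,4),"yaw",np.round(np.degrees(np.arctan2(*r0.as_matrix()[[1,0],0])),1),"q",np.round(s["q"],2),"F",np.round(s["contact_force"],1),"open",round(s["opening"]*88,1),"ff",round(s["finger_force"],1))
    for x,y,z,w in tg:
        r=R.from_euler("z",w,degrees=True)*R.from_euler("x",180,degrees=True)
        sh=r0.inv().apply(np.array([x,y,z])-p0)
        print([np.round(sh/.3,3).tolist(),np.round((r0.inv()*r).as_rotvec()/np.pi,3).tolist()],"rows",round(max(np.linalg.norm(sh)/.0625,np.degrees((r0.inv()*r).magnitude())/10.7),1))
E
python3 - <<'E'
from h import *
plan((.36,-.32,.3,10),(.5,-.05,.33,0))
E
```

```text
t 0.15 p [ 0.2193 -0.5848  0.2381] yaw 20.6 q [ 1.25  0.69 -0.19  1.57  0.16  0.9  -0.22] F [-0.   0.3 -0.3] open 88.0 ff 0.0
[[0.749, -0.662, -0.205], [-0.0, 0.0, 0.059]] rows 4.9
[[1.502, -1.341, -0.305], [-0.0, 0.0, 0.114]] rows 9.8
```

{"op": "send_rows", "data": {
  "targets": [
    [[0.75, -0.66, -0.2], [0, 0, 0.06]],
    [[0.75, -0.66, -0.2], [0, 0, 0.06]],
    [[0.75, -0.66, -0.2], [0, 0, 0.06]],
    [[0.75, -0.66, -0.2], [0, 0, 0.06]],
    [[0.75, -0.66, -0.2], [0, 0, 0.06]],
    [[0.75, -0.66, -0.2], [0, 0, 0.06]]
  ],
  "fingers": 1
}}

```text
clock: 0.9
tool_pos: [0.3637, -0.3166, 0.2996]
eef_rot: [0.996, 0.09, 0.001, -0.0]
contact_force: [0.2, -1.3, 0.7]
opening: 1.004
finger_force: 0.0
```

```bash
python3 - <<'E'
from h import *
plan((.5,-.05,.33,0))
E
```

```text
t 0.9 p [ 0.3637 -0.3166  0.2996] yaw 10.3 q [ 0.73  0.42 -0.15  1.9   0.08  0.82 -0.86] F [ 0.2 -1.3  0.7] open 88.3 ff 0.0
[[0.606, -0.793, -0.099], [-0.0, -0.001, 0.057]] rows 4.8
```

{"op": "send_rows", "data": {
  "targets": [
    [[0.6, -0.79, -0.1], [0, 0, 0.057]],
    [[0.6, -0.79, -0.1], [0, 0, 0.057]],
    [[0.6, -0.79, -0.1], [0, 0, 0.057]],
    [[0.6, -0.79, -0.1], [0, 0, 0.057]],
    [[0.6, -0.79, -0.1], [0, 0, 0.057]],
    [[0.6, -0.79, -0.1], [0, 0, 0.057]],
    [[0.6, -0.79, -0.1], [0, 0, 0.057]],
    [[0.6, -0.79, -0.1], [0, 0, 0.057]]
  ]
}}

```text
clock: 1.9
tool_pos: [0.4971, -0.0589, 0.3284]
eef_rot: [1.0, -0.006, -0.001, 0.001]
contact_force: [-0.8, 0.2, -0.1]
opening: 1.002
finger_force: 0.0
```

```bash
cat >> h.py <<'E'
def shot(f,crop=None,k=1):
    from plant import get_state,snapshot
    s=get_state();d=snapshot("wrist");cv2.imwrite(f"pics/{f}.png",d["img"])
    T=np.eye(4);T[:3,:3]=R.from_quat(s["eef_rot"]).as_matrix();T[:3,3]=s["tool_pos"]
    T=T@np.array(d["T_tool_cam"]);np.save(f"pics/{f}.npy",T)
E
python3 - <<'E'
from h import *
plan();shot("w1")
a=cv2.imread("pics/w1.png");cv2.imwrite("pics/w1b.png",cv2.resize(a,(800,600),interpolation=2))
E
```

```text
t 1.9 p [ 0.4971 -0.0589  0.3284] yaw -0.7 q [ 0.11  0.41 -0.13  1.81  0.07  0.93 -1.63] F [-0.8  0.2 -0.1] open 88.2 ff 0.0
```

View pics/w1b.png

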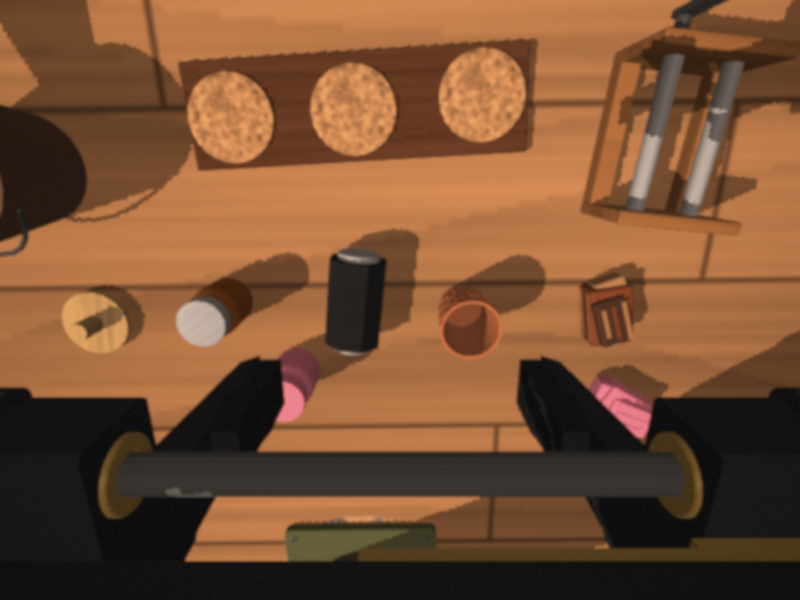

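This wrist view (at 1.25×) shows the mats at (231,117), (354,109) and (483,94), the jar cap at (204,321), the cup rim at (470,329), the lid at (96,322), the barrel from (357,256) to (353,350), and the chunk at (609,312). I'll combine all three views.

```bash
cat >> h.py <<'E'
def tri(*rs):
    A=np.zeros((3,3));b=np.zeros(3)
    for o,d in rs:
        M=np.eye(3)-np.outer(d,d)/(d@d);A+=M;b+=M@o
    return np.linalg.solve(A,b)
E
python3 - <<'E'
from h import *
T=np.load("pics/w1.npy")
W=lambda u,v,z:at("wrist",u/1.25,v/1.25,z,T)
f=lambda n,*a:print(n,*[np.round(x[:2]*1000).tolist() for x in a])
rs=lambda u,v:ray("scene",110+u/2.5,130+v/2.5);rd=lambda u,v:ray("side",170+u/2.5,140+v/2.5);rw=lambda u,v:ray("wrist",u/1.25,v/1.25,T)
for n,s,d,w,z in [("matR",(268,351),(235,186),(483,94),.016),("matM",(383,427),(186,252),(354,109),.016),("matL",(500,513),(124,326),(231,117),.016),("jar",(696,336),(317,338),(204,321),.08),("cup",(461,175),(441,176),(470,329),.075),("lid",(862.5,472.5),(260,548),(96,322),.014)]:
    f(n,W(*w,z));print(np.round(1000*tri(rs(*s),rd(*d),rw(*w))), np.round(1000*tri(rs(*s),rd(*d))))
f("barrel ends top",W(357,254,.058),W(353,352,.058)); f("barrel sides +x L/R",W(331,255,.05),W(385,261,.05),"" and 0)if 0 else None
f("barrel sides", W(331,255,.058),W(385,262,.058),W(326,346,.058),W(377,351,.058))
f("tum -x board top corners",W(584,210,.088),W(739,230,.088)); f("+x roller ends",W(672,58,.063),W(734,64,.063)); f("-x roller ends",W(636,208,.063),W(692,213,.063))
f("chunk",W(582,283,.034),W(627,276,.034),W(635,338,.034),W(590,346,.034))
f("pinkjar",W(291,400,.08));f("pinkchunk",W(625,405,.035))
E
```

```text
matR [635.0, -143.0]
[ 634. -143.    9.] [ 633. -142.   10.]
matM [623.0, -18.0]
[622. -17.  10.] [621. -16.  10.]
matL [617.0, 102.0]
[617. 104.  11.] [616. 104.  11.]
jar [429.0, 130.0]
[425. 135.  71.] [425. 136.  72.]
cup [416.0, -129.0]
[ 414. -129.   70.] [ 415. -127.   70.]
lid [405.0, 284.0]
[403. 288.   9.] [404. 288.  10.]
barrel ends top [489.0, -19.0] [384.0, -11.0]
barrel sides [488.0, 6.0] [480.0, -46.0] [392.0, 17.0] [385.0, -36.0]
tum -x board top corners [532.0, -223.0] [512.0, -363.0]
+x roller ends [655.0, -293.0] [649.0, -347.0]
-x roller ends [530.0, -282.0] [525.0, -335.0]
chunk [450.0, -252.0] [457.0, -299.0] [386.0, -318.0] [377.0, -269.0]
pinkjar [341.0, 53.0]
pinkchunk [303.0, -318.0]
```

```bash
python3 - <<'E'
from h import *
plan((.49,-.295,.24,0))
E
```

```text
t 1.95 p [ 0.4972 -0.0587  0.3285] yaw -0.7 q [ 0.11  0.41 -0.13  1.81  0.07  0.93 -1.63] F [-0.7  0.5 -1. ] open 88.0 ff 0.0
[[-0.014, 0.788, 0.296], [0.0, 0.0, -0.004]] rows 4.0
```

{"op": "send_rows", "data": {
  "targets": [
    [[-0.01, 0.79, 0.3], [0, 0, 0]],
    [[-0.01, 0.79, 0.3], [0, 0, 0]],
    [[-0.01, 0.79, 0.3], [0, 0, 0]],
    [[-0.01, 0.79, 0.3], [0, 0, 0]],
    [[-0.01, 0.79, 0.3], [0, 0, 0]],
    [[-0.01, 0.79, 0.3], [0, 0, 0]],
    [[-0.01, 0.79, 0.3], [0, 0, 0]],
    [[-0.01, 0.79, 0.3], [0, 0, 0]]
  ]
}}

```text
clock: 2.95
tool_pos: [0.4935, -0.2922, 0.2394]
eef_rot: [1.0, -0.003, 0.001, -0.0]
contact_force: [0.3, 0.4, 0.8]
opening: 1.003
finger_force: 0.0
```

```bash
python3 - <<'E'
from h import *
plan();shot("w2")
a=cv2.imread("pics/w2.png")
cv2.imwrite("pics/w2b.png",cv2.resize(a[0:375,130:630],(800,600),interpolation=2))
E
```

```text
t 2.95 p [ 0.4935 -0.2922  0.2394] yaw -0.4 q [ 0.52  0.62 -0.11  1.73  0.09  0.8  -1.21] F [0.3 0.4 0.8] open 88.3 ff 0.0
```

View pics/w2b.png

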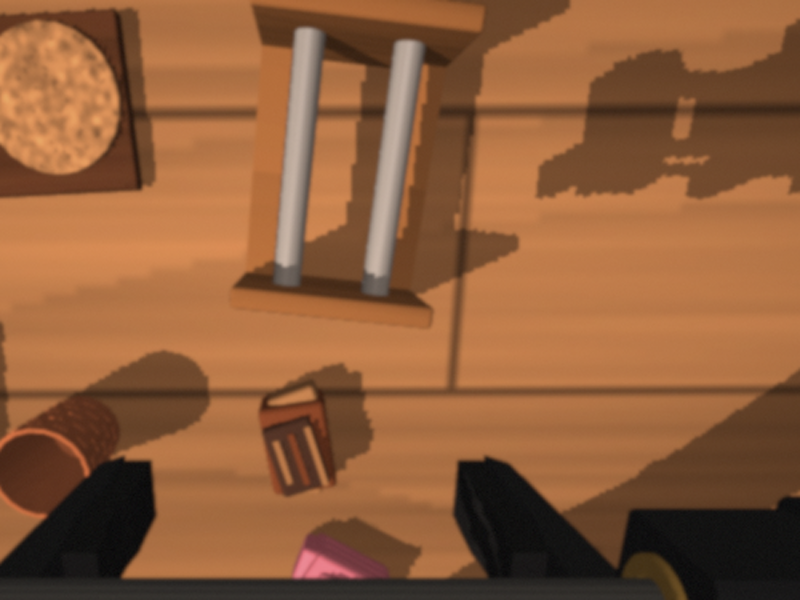

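This crop (1.6×, offset 130) shows the chunk's long sides from (262,410) to (274,490) and from (322,395) to (335,487). The rollers run (309,30)–(287,283) and (408,43)–(376,293), and the −x board top runs (233,292)–(430,312).

```bash
python3 - <<'E'
from h import *
T=np.load("pics/w2.npy")
W=lambda u,v,z:at("wrist",130+u/1.6,v/1.6,z,T)
f=lambda n,*a:print(n,*[np.round(x[:2]*1000).tolist() for x in a])
f("rollers L",W(309,30,.06),W(287,283,.06));f("R",W(408,43,.06),W(376,293,.06))
f("-x board",W(236,282,.088),W(431,304,.088));f("board outer low",W(231,303,.088),W(430,326,.088))
f("+x board inner bottom edge",W(258,42,.088) ,W(450,66,.088))
f("chunk L",W(262,410,.034),W(274,490,.034));f("R",W(322,395,.034),W(335,487,.034));f("front/back",W(290,385,.03),W(305,490,.043))
f("matR right edge/top..",W(122,100,.016),W(55,172,.016));f("cup",W(42,471,.075))
plan((.415,-.283,.1,8),(.415,-.283,.005,8))
E
```

```text
rollers L [657.0, -298.0] [529.0, -284.0]
R [651.0, -349.0] [523.0, -336.0]
-x board [533.0, -258.0] [521.0, -363.0]
board outer low [522.0, -255.0] [509.0, -363.0]
+x board inner bottom edge [645.0, -273.0] [635.0, -364.0]
chunk L [441.0, -265.0] [380.0, -272.0]
R [451.0, -306.0] [382.0, -315.0]
front/back [457.0, -284.0] [385.0, -294.0]
matR right edge/top.. [633.0, -186.0] [593.0, -140.0]
cup [417.0, -132.0]
t 3.0 p [ 0.4934 -0.2925  0.2393] yaw -0.4 q [ 0.52  0.62 -0.11  1.73  0.09  0.8  -1.21] F [-0.3  0.1 -0.1] open 87.9 ff 0.0
[[-0.262, -0.03, 0.464], [0.0, -0.0, -0.047]] rows 2.6
[[-0.262, -0.03, 0.781], [0.0, -0.0, -0.047]] rows 4.0
```

{"op": "send_rows", "data": {
  "targets": [
    [[-0.255, -0.01, 0.46], [0, 0, -0.041]],
    [[-0.255, -0.01, 0.46], [0, 0, -0.041]],
    [[-0.255, -0.01, 0.46], [0, 0, -0.041]],
    [[-0.255, -0.01, 0.56], [0, 0, -0.041]],
    [[-0.255, -0.01, 0.66], [0, 0, -0.041]],
    [[-0.255, -0.01, 0.74], [0, 0, -0.041]],
    [[-0.255, -0.01, 0.775], [0, 0, -0.041]],
    [[-0.255, -0.01, 0.775], [0, 0, -0.041]],
    [[-0.255, -0.01, 0.775], [0, 0, -0.041]]
  ]
}}

```text
clock: 4.12
tool_pos: [0.4169, -0.2903, 0.0071]
eef_rot: [0.998, 0.06, 0.001, 0.0]
contact_force: [0.3, -0.8, -0.6]
opening: 0.998
finger_force: 0.0
```

{"op": "send_rows", "data": {
  "targets": [
    [[0, 0, 0], [0, 0, 0]],
    [[0, 0, 0], [0, 0, 0]],
    [[0, 0, 0], [0, 0, 0]],
    [[0, 0, 0], [0, 0, 0]],
    [[0, 0, 0], [0, 0, 0]],
    [[0, 0, 0], [0, 0, 0]],
    [[0, 0, 0], [0, 0, 0]]
  ],
  "fingers": 0,
  "newtons": 30
}}

```text
clock: 5.0
tool_pos: [0.4163, -0.289, 0.0063]
eef_rot: [0.998, 0.061, -0.0, -0.001]
contact_force: [0.3, 4.7, 4.6]
opening: 0.52
finger_force: 30.0
```

```bash
python3 - <<'E'
from h import *
plan((.417,-.289,.16,7),(.634,-.143,.16,90),(.634,-.143,.024,90))
E
```

```text
t 5.0 p [ 0.4163 -0.289   0.0063] yaw 6.9 q [ 0.54  0.95 -0.04  2.05  0.22  0.14 -1.15] F [0.3 4.7 4.6] open 45.7 ff 30.0
[[0.002, -0.0, -0.512], [-0.0, 0.0, -0.0]] rows 2.5
[[0.779, -0.396, -0.512], [-0.0, -0.0, -0.461]] rows 7.8
[[0.779, -0.396, -0.059], [-0.0, -0.0, -0.461]] rows 7.8
```

{"op": "send_rows", "data": {
  "targets": [
    [[0, 0, -0.15], [0, 0, 0]],
    [[0, 0, -0.3], [0, 0, 0]],
    [[0, 0, -0.5], [0, 0, 0]],
    [[0.1, -0.05, -0.51], [0, 0, -0.06]],
    [[0.25, -0.12, -0.51], [0, 0, -0.15]],
    [[0.4, -0.2, -0.51], [0, 0, -0.24]],
    [[0.55, -0.28, -0.51], [0, 0, -0.32]],
    [[0.7, -0.36, -0.51], [0, 0, -0.4]],
    [[0.78, -0.396, -0.51], [0, 0, -0.461]],
    [[0.78, -0.396, -0.51], [0, 0, -0.461]],
    [[0.78, -0.396, -0.51], [0, 0, -0.461]]
  ]
}}

```text
clock: 6.38
tool_pos: [0.6339, -0.1454, 0.1578]
eef_rot: [0.707, 0.707, -0.001, -0.0]
contact_force: [-0.3, 0.1, -2.6]
opening: 0.52
finger_force: 30.0
```

```bash
python3 - <<'E'
from h import *
plan((.634,-.143,.024,90))
E
```

```text
t 6.38 p [ 0.6339 -0.1454  0.1578] yaw 90.1 q [ 0.43  0.86 -0.52  1.54  0.52  0.88 -0.28] F [-0.3  0.1 -2.6] open 45.7 ff 30.0
[[0.009, 0.001, 0.446], [-0.001, 0.0, 0.0]] rows 2.1
```

{"op": "send_rows", "data": {
  "targets": [
    [[0, 0, 0.15], [0, 0, 0]],
    [[0, 0, 0.3], [0, 0, 0]],
    [[0, 0, 0.4], [0, 0, 0]],
    [[0, 0, 0.43], [0, 0, 0]],
    [[0, 0, 0.448], [0, 0, 0]],
    [[0, 0, 0.448], [0, 0, 0]],
    [[0, 0, 0.448], [0, 0, 0]]
  ]
}}

```text
clock: 7.25
tool_pos: [0.6353, -0.1442, 0.026]
eef_rot: [0.708, 0.706, 0.001, 0.001]
contact_force: [-0.4, -0.4, -2.6]
opening: 0.522
finger_force: 30.0
```

{"op": "send_rows", "data": {
  "targets": [
    [[0, 0, 0], [0, 0, 0]],
    [[0, 0, 0], [0, 0, 0]],
    [[0, 0, 0], [0, 0, 0]],
    [[0, 0, 0], [0, 0, 0]],
    [[0, 0, -0.1], [0, 0, 0]],
    [[0, 0, -0.3], [0, 0, 0]],
    [[0, 0, -0.5], [0, 0, 0]],
    [[0, 0, -0.7], [0, 0, 0]],
    [[0, 0, -0.7], [0, 0, 0]],
    [[0, 0, -0.7], [0, 0, 0]]
  ],
  "fingers": 1
}}

```text
clock: 8.5
tool_pos: [0.6337, -0.1443, 0.2342]
eef_rot: [0.708, 0.706, -0.001, -0.0]
contact_force: [-0.1, -0.2, -0.6]
opening: 0.998
finger_force: 0.0
```

```bash
python3 - <<'E'
from h import *
plan((.436,-.013,.18,-6),(.436,-.013,.018,-6))
E
```

```text
t 8.5 p [ 0.6337 -0.1443  0.2342] yaw 89.9 q [ 0.45  0.77 -0.57  1.48  0.46  1.03 -0.23] F [-0.1 -0.2 -0.6] open 87.8 ff 0.0
[[0.436, -0.66, 0.181], [-0.0, 0.0, 0.533]] rows 9.0
[[0.436, -0.659, 0.721], [-0.0, 0.0, 0.533]] rows 9.0
```

{"op": "send_rows", "data": {
  "targets": [
    [[0.436, -0.66, 0.18], [0, 0, 0.533]],
    [[0.436, -0.66, 0.18], [0, 0, 0.533]],
    [[0.436, -0.66, 0.18], [0, 0, 0.533]],
    [[0.436, -0.66, 0.18], [0, 0, 0.533]],
    [[0.436, -0.66, 0.18], [0, 0, 0.533]],
    [[0.436, -0.66, 0.18], [0, 0, 0.533]],
    [[0.436, -0.66, 0.18], [0, 0, 0.533]],
    [[0.436, -0.66, 0.18], [0, 0, 0.533]],
    [[0.436, -0.66, 0.18], [0, 0, 0.533]],
    [[0.436, -0.66, 0.18], [0, 0, 0.533]],
    [[0.436, -0.66, 0.18], [0, 0, 0.533]],
    [[0.436, -0.66, 0.18], [0, 0, 0.533]]
  ]
}}

```text
clock: 10.0
tool_pos: [0.4364, -0.0129, 0.1805]
eef_rot: [0.999, -0.052, -0.0, 0.0]
contact_force: [0.0, -0.3, -0.2]
opening: 1.001
finger_force: 0.0
```

```bash
python3 - <<'E'
from h import *
plan((.436,-.013,.018,-6));shot("w3")
a=cv2.imread("pics/w3.png")
cv2.imwrite("pics/w3b.png",cv2.resize(a,(800,600),interpolation=2))
E
```

```text
t 10.0 p [ 0.4364 -0.0129  0.1805] yaw -6.0 q [-0.05  0.56 -0.04  2.18  0.05  0.4  -1.81] F [ 0.  -0.3 -0.2] open 88.1 ff 0.0
[[-0.001, 0.001, 0.542], [0.0, 0.0, 0.0]] rows 2.6
```

View pics/w3b.png

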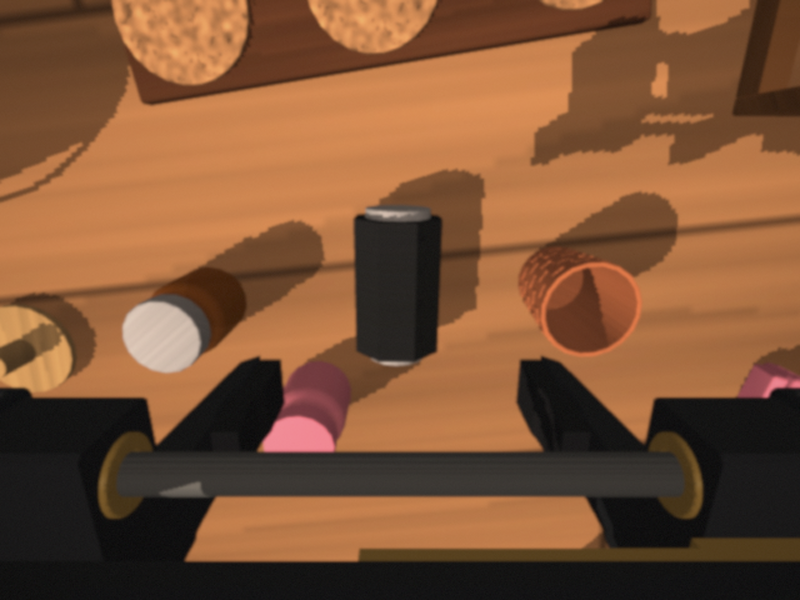

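The barrel lies centred and parallel between the fingers, from (398,213) to (398,358). The jar cap is at (166,334), the cup rim at (591,308) and the lid at about (22,348).

{"op": "send_rows", "data": {
  "targets": [
    [[0, 0, 0.2], [0, 0, 0]],
    [[0, 0, 0.36], [0, 0, 0]],
    [[0, 0, 0.46], [0, 0, 0]],
    [[0, 0, 0.51], [0, 0, 0]],
    [[0, 0, 0.538], [0, 0, 0]],
    [[0, 0, 0.538], [0, 0, 0]],
    [[0, 0, 0.538], [0, 0, 0]]
  ]
}}

```text
clock: 10.92
tool_pos: [0.4439, -0.0132, 0.0248]
eef_rot: [0.999, -0.053, -0.007, -0.0]
contact_force: [-0.5, 0.3, 0.3]
opening: 0.999
finger_force: 0.0
```

{"op": "send_rows", "data": {
  "targets": [
    [[0, 0, 0], [0, 0, 0]],
    [[0, 0, 0], [0, 0, 0]],
    [[0, 0, 0], [0, 0, 0]],
    [[0, 0, 0], [0, 0, 0]],
    [[0, 0, 0], [0, 0, 0]],
    [[0, 0, 0], [0, 0, 0]]
  ],
  "fingers": 0,
  "newtons": 35
}}

```text
clock: 11.68
tool_pos: [0.4441, -0.0123, 0.0254]
eef_rot: [0.999, -0.053, -0.006, -0.001]
contact_force: [-0.8, 4.0, 5.6]
opening: 0.657
finger_force: 35.0
```

```bash
python3 - <<'E'
from h import *
T=np.load("pics/w3.npy")
W=lambda u,v,z:at("wrist",u/1.25,v/1.25,z,T)
f=lambda n,*a:print(n,*[np.round(x[:2]*1000).tolist() for x in a])
f("jar",W(166,334,.08));f("cup",W(591,308,.075));f("lid",W(20,348,.014));f("barrel",W(398,214,.053),W(398,358,.053))
f("matM low edge",W(374,53,.016));f("matL right/low",W(250,25,.016),W(190,84,.016))
plan((.436,-.013,.22,-6),(.59,-.317,.22,-6),(.59,-.317,.075,-6))
E
```

```text
jar [429.0, 130.0]
cup [416.0, -130.0]
lid [406.0, 288.0]
barrel [483.0, -18.0] [385.0, -8.0]
matM low edge [581.0, -13.0]
matL right/low [604.0, 62.0] [575.0, 108.0]
t 11.68 p [ 0.4441 -0.0123  0.0254] yaw -6.0 q [-0.05  0.9  -0.05  2.23  0.9   0.04 -2.65] F [-0.8  4.   5.6] open 57.8 ff 35.0
[[-0.035, 0.005, -0.648], [-0.0, 0.004, -0.0]] rows 3.1
[[0.582, 0.958, -0.657], [-0.0, 0.004, -0.0]] rows 6.2
[[0.588, 0.959, -0.173], [-0.0, 0.004, -0.0]] rows 5.5
```

{"op": "send_rows", "data": {
  "targets": [
    [[0, 0, -0.1], [0, 0, 0]],
    [[0, 0, -0.25], [0, 0, 0]],
    [[0, 0, -0.4], [0, 0, 0]],
    [[0, 0, -0.55], [0, 0, 0]],
    [[0, 0, -0.65], [0, 0, 0]],
    [[0, 0, -0.65], [0, 0, 0]],
    [[0, 0, -0.65], [0, 0, 0]]
  ]
}}

```text
clock: 12.55
tool_pos: [0.4451, -0.0143, 0.2187]
eef_rot: [0.999, -0.053, -0.008, 0.001]
contact_force: [-0.8, -0.7, -3.9]
opening: 0.654
finger_force: 35.0
```

```bash
python3 - <<'E'
from h import *
plan((.599,-.318,.22,-6))
E
```

```text
t 12.55 p [ 0.4451 -0.0143  0.2187] yaw -6.1 q [ 0.35  0.56 -0.65  2.08  0.53  0.69 -2.33] F [-0.8 -0.7 -3.9] open 57.6 ff 35.0
[[0.618, 0.952, -0.012], [0.001, 0.005, -0.001]] rows 5.4
```

{"op": "send_rows", "data": {
  "targets": [
    [[0.06, 0.1, 0], [0, 0.005, 0]],
    [[0.15, 0.24, 0], [0, 0.005, 0]],
    [[0.25, 0.39, 0], [0, 0.005, 0]],
    [[0.35, 0.54, 0], [0, 0.005, 0]],
    [[0.45, 0.69, 0], [0, 0.005, 0]],
    [[0.54, 0.83, 0], [0, 0.005, 0]],
    [[0.59, 0.91, 0], [0, 0.005, 0]],
    [[0.618, 0.952, 0], [0, 0.005, 0]],
    [[0.618, 0.952, 0], [0, 0.005, 0]],
    [[0.618, 0.952, 0], [0, 0.005, 0]]
  ]
}}

```text
clock: 13.8
tool_pos: [0.5996, -0.3153, 0.2162]
eef_rot: [0.999, -0.052, -0.0, -0.0]
contact_force: [-0.9, -0.1, -4.0]
opening: 0.656
finger_force: 35.0
```

```bash
python3 - <<'E'
from h import *
from plant import snapshot
plan((.599,-.318,.078,-6))
a=snapshot("scene")["img"][100:260,90:303];b=snapshot("side")["img"][110:270,230:443]
cv2.imwrite("pics/t1.png",cv2.resize(np.vstack([np.hstack([a,b])]),None,fx=1.87,fy=1.87,interpolation=2))
E
```

```text
t 13.8 p [ 0.5996 -0.3153  0.2162] yaw -6.0 q [ 0.73  0.85 -0.66  1.4   0.55  1.08 -1.69] F [-0.9 -0.1 -4. ] open 57.7 ff 35.0
[[-0.001, 0.009, 0.461], [-0.0, 0.0, 0.0]] rows 2.2
```

View pics/t1.png

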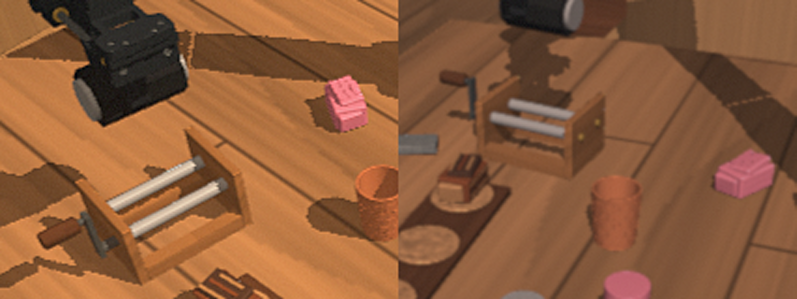

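The barrel is held level above the rollers, and the chunk stands on the mat. I'll lower the barrel.

{"op": "send_rows", "data": {
  "targets": [
    [[0, 0.009, 0.15], [0, 0, 0]],
    [[0, 0.009, 0.28], [0, 0, 0]],
    [[0, 0.009, 0.36], [0, 0, 0]],
    [[0, 0.009, 0.41], [0, 0, 0]],
    [[0, 0.009, 0.44], [0, 0, 0]],
    [[0, 0.009, 0.458], [0, 0, 0]],
    [[0, 0.009, 0.458], [0, 0, 0]],
    [[0, 0.009, 0.458], [0, 0, 0]]
  ]
}}

```text
clock: 14.9
tool_pos: [0.6011, -0.3194, 0.0813]
eef_rot: [0.999, -0.053, 0.002, 0.0]
contact_force: [0.3, 2.0, -3.4]
opening: 0.653
finger_force: 35.0
```

```bash
python3 - <<'E'
from h import *
plan((.599,-.318,.077,-6))
E
```

```text
t 14.9 p [ 0.6011 -0.3194  0.0813] yaw -6.1 q [ 0.7   1.01 -0.58  1.48  0.66  0.85 -1.78] F [ 0.3  2.  -3.4] open 57.4 ff 35.0
[[-0.008, -0.004, 0.014], [0.0, -0.001, -0.0]] rows 0.1
```

{"op": "send_rows", "data": {
  "targets": [
    [[-0.005, -0.003, 0.008], [0, 0, 0]],
    [[-0.005, -0.003, 0.014], [0, 0, 0]],
    [[-0.005, -0.003, 0.014], [0, 0, 0]]
  ]
}}

```text
clock: 15.28
tool_pos: [0.6011, -0.3176, 0.0789]
eef_rot: [0.999, -0.053, 0.003, 0.0]
contact_force: [0.2, 3.6, 9.2]
opening: 0.657
finger_force: 35.0
```

{"op": "send_rows", "data": {
  "targets": [
    [[0, 0, 0], [0, 0, 0]],
    [[0, 0, 0], [0, 0, 0]],
    [[0, 0, 0], [0, 0, 0]],
    [[0, 0, 0], [0, 0, 0]],
    [[0, 0, -0.1], [0, 0, 0]],
    [[0, 0, -0.3], [0, 0, 0]],
    [[0, 0, -0.45], [0, 0, 0]],
    [[0, 0, -0.45], [0, 0, 0]],
    [[0, 0, -0.45], [0, 0, 0]]
  ],
  "fingers": 1
}}

```text
clock: 16.4
tool_pos: [0.5981, -0.3187, 0.2106]
eef_rot: [0.999, -0.053, 0.0, 0.001]
contact_force: [-0.9, -0.2, -0.4]
opening: 1.001
finger_force: 0.0
```

```bash
python3 - <<'E'
from h import *
plan((.54,-.16,.26,30),(.429,.131,.26,30),(.429,.131,.05,30));shot("w4")
a=cv2.imread("pics/w4.png")
cv2.imwrite("pics/w4b.png",cv2.resize(a,(800,600),interpolation=2))
E
```

```text
t 16.4 p [ 0.5981 -0.3187  0.2106] yaw -6.1 q [ 0.74  0.86 -0.65  1.41  0.55  1.06 -1.69] F [-0.9 -0.2 -0.4] open 88.1 ff 0.0
[[-0.248, -0.505, -0.166], [0.0, -0.0, -0.2]] rows 3.4
[[-0.719, -1.431, -0.167], [0.0, -0.0, -0.2]] rows 7.7
[[-0.72, -1.432, 0.533], [0.0, -0.0, -0.2]] rows 8.1
```

View pics/w4b.png

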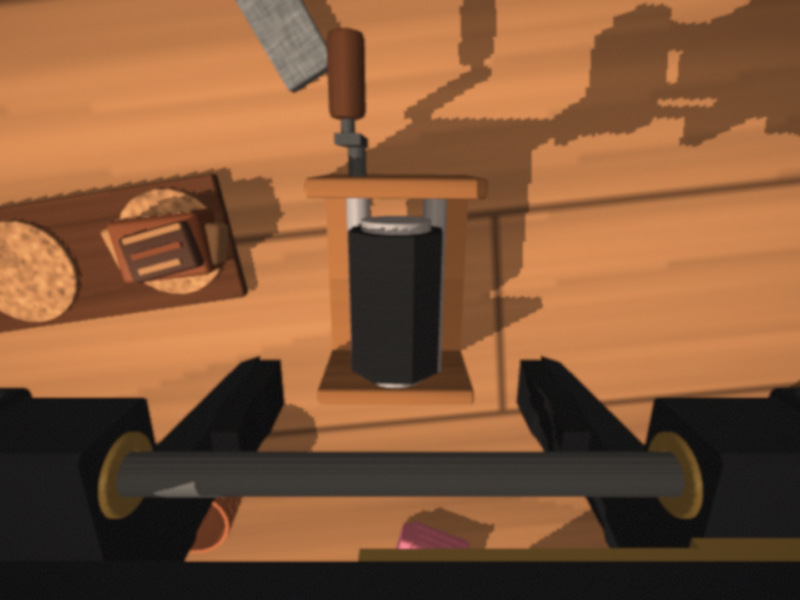

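The barrel rests between the end boards, its far rim at v≈226 and near rim at 380, with board inner edges at v≈197 and ≈392. The chunk's upper edges lie at (104,230)–(220,262) on the mat centred at (172,241).

```bash
python3 - <<'E'
from h import *
T=np.load("pics/w4.npy")
W=lambda u,v,z:at("wrist",u/1.25,v/1.25,z,T)
c,s=np.cos(np.radians(-6)),np.sin(np.radians(-6))
def g(n,*a):
    for x in a:
        d=x[:2]-[.59,-.317];print(n,np.round(1000*x[:2]),"tumbler frame",np.round(1000*np.array([c*d[0]+s*d[1],-s*d[0]+c*d[1]])))
g("barrel top edge far",W(384,230,.11),W(412,230,.11));g("near",W(382,381,.11),W(410,381,.11))
g("board +x outer top",W(309,179,.088),W(486,180,.088));g("+x inner",W(306,195,.088),W(487,197,.088));g("-x inner/outer",W(330,352,.03),W(320,402,.088),W(472,402,.088),W(320,391,.088))
g("mat R",W(172,241,.016));g("chunk top",*[W(u,v,.05) for u,v in((104,230),(200,212),(213,270),(122,283))])
E
```

```text
barrel top edge far [ 640. -316.] tumbler frame [49.  6.]
barrel top edge far [ 638. -332.] tumbler frame [ 49. -10.]
near [ 545. -303.] tumbler frame [-46.   9.]
near [ 543. -321.] tumbler frame [-47.  -9.]
board +x outer top [ 671. -274.] tumbler frame [76. 51.]
board +x outer top [ 660. -379.] tumbler frame [ 76. -54.]
+x inner [ 662. -270.] tumbler frame [67. 54.]
+x inner [ 650. -379.] tumbler frame [ 66. -56.]
-x inner/outer [ 533. -256.] tumbler frame [-63.  55.]
-x inner/outer [ 521. -256.] tumbler frame [-75.  53.]
-x inner/outer [ 510. -362.] tumbler frame [-75. -53.]
-x inner/outer [ 530. -257.] tumbler frame [-66.  53.]
mat R [ 635. -144.] tumbler frame [ 27. 177.]
chunk top [ 652. -117.] tumbler frame [ 40. 206.]
chunk top [ 657. -187.] tumbler frame [ 53. 136.]
chunk top [ 615. -186.] tumbler frame [ 11. 133.]
chunk top [ 613. -118.] tumbler frame [  2. 201.]
```

The barrel is seated within about 1 mm. Jar next.

{"op": "send_rows", "data": {
  "targets": [
    [[-0.05, -0.1, -0.17], [0, 0, -0.05]],
    [[-0.2, -0.35, -0.17], [0, 0, -0.1]],
    [[-0.36, -0.72, -0.17], [0, 0, -0.15]],
    [[-0.36, -0.72, -0.17], [0, 0, -0.2]],
    [[-0.36, -0.72, -0.17], [0, 0, -0.2]],
    [[-0.36, -0.72, -0.17], [0, 0, -0.2]],
    [[-0.36, -0.72, -0.17], [0, 0, -0.2]]
  ]
}}

```text
clock: 17.32
tool_pos: [0.5142, -0.094, 0.261]
eef_rot: [0.966, 0.257, 0.0, 0.001]
contact_force: [-0.3, -0.7, -0.2]
opening: 1.002
finger_force: 0.0
```

```bash
python3 - <<'E'
from h import *
plan((.428,.131,.2,30),(.428,.131,.03,30))
E
```

```text
t 17.32 p [ 0.5142 -0.094   0.261 ] yaw 29.8 q [ 0.61  0.64 -0.87  1.83  0.59  0.95 -1.57] F [-0.3 -0.7 -0.2] open 88.2 ff 0.0
[[0.123, -0.794, 0.202], [0.001, 0.0, -0.001]] rows 4.0
[[0.123, -0.795, 0.768], [0.001, 0.0, -0.001]] rows 5.3
```

{"op": "send_rows", "data": {
  "targets": [
    [[0.123, -0.794, 0.2], [0, 0, 0]],
    [[0.123, -0.794, 0.2], [0, 0, 0]],
    [[0.123, -0.794, 0.2], [0, 0, 0]],
    [[0.123, -0.794, 0.2], [0, 0, 0]],
    [[0.123, -0.794, 0.2], [0, 0, 0]],
    [[0.123, -0.794, 0.2], [0, 0, 0]],
    [[0.123, -0.794, 0.35], [0, 0, 0]]
  ]
}}

```text
clock: 18.2
tool_pos: [0.4313, 0.1311, 0.1574]
eef_rot: [0.967, 0.255, 0.004, 0.001]
contact_force: [1.5, -0.4, -0.6]
opening: 0.999
finger_force: 0.0
```

```bash
python3 - <<'E'
from h import *
plan((.428,.131,.032,30))
E
```

```text
t 18.2 p [0.4313 0.1311 0.1574] yaw 29.6 q [ 0.02  0.68 -0.67  2.15  0.82  0.57 -2.32] F [ 1.5 -0.4 -0.6] open 87.9 ff 0.0
[[-0.013, -0.007, 0.418], [0.001, -0.003, -0.002]] rows 2.0
```

{"op": "send_rows", "data": {
  "targets": [
    [[-0.01, -0.003, 0], [0, 0, -0.05]],
    [[-0.01, -0.003, 0], [0, 0, -0.11]],
    [[-0.01, -0.003, 0.1], [0, 0, -0.11]],
    [[-0.01, -0.003, 0.2], [0, 0, -0.11]],
    [[-0.01, -0.003, 0.3], [0, 0, -0.11]],
    [[-0.01, -0.003, 0.37], [0, 0, -0.11]],
    [[-0.01, -0.003, 0.42], [0, 0, -0.11]],
    [[-0.01, -0.003, 0.42], [0, 0, -0.11]],
    [[-0.01, -0.003, 0.42], [0, 0, -0.11]]
  ]
}}

```text
clock: 19.32
tool_pos: [0.4258, 0.1304, 0.0307]
eef_rot: [0.908, 0.419, 0.001, 0.001]
contact_force: [-0.8, -0.5, -0.6]
opening: 1.003
finger_force: 0.0
```

```bash
python3 - <<'E'
from h import *
plan((.428,.131,.032,50))
E
```

```text
t 19.32 p [0.4258 0.1304 0.0307] yaw 49.6 q [-0.12  0.92 -0.46  2.23  1.45  0.36 -2.55] F [-0.8 -0.5 -0.6] open 88.3 ff 0.0
[[0.006, 0.004, -0.004], [0.001, -0.0, -0.002]] rows 0.0
```

{"op": "send_rows", "data": {
  "targets": [
    [[0.005, 0, 0], [0, 0, 0]],
    [[0.005, 0, 0], [0, 0, 0]],
    [[0.005, 0, 0], [0, 0, 0]],
    [[0.005, 0, 0], [0, 0, 0]],
    [[0.005, 0, 0], [0, 0, 0]],
    [[0.005, 0, 0], [0, 0, 0]],
    [[0.005, 0, 0], [0, 0, 0]]
  ],
  "fingers": 0,
  "newtons": 25
}}

```text
clock: 20.2
tool_pos: [0.4256, 0.133, 0.0306]
eef_rot: [0.907, 0.421, 0.001, 0.001]
contact_force: [-1.0, 0.3, 3.6]
opening: 0.604
finger_force: 25.0
```

{"op": "send_rows", "data": {
  "targets": [
    [[0, 0, -0.1], [0, 0, 0]],
    [[0, 0, -0.25], [0, 0, 0]],
    [[0, 0, -0.4], [0, 0, 0]],
    [[0, 0, -0.5], [0, 0, 0]],
    [[0, 0, -0.5], [0, 0, 0]],
    [[0, 0, -0.5], [0, 0, 0]]
  ]
}}

```text
clock: 20.95
tool_pos: [0.4249, 0.132, 0.1793]
eef_rot: [0.907, 0.42, -0.0, 0.001]
contact_force: [-0.3, -0.5, -2.3]
opening: 0.603
finger_force: 25.0
```

```bash
python3 - <<'E'
from h import *
plan((.622,-.0175,.18,60),(.622,-.0175,.05,60))
E
```

```text
t 20.95 p [0.4249 0.132  0.1793] yaw 49.7 q [ 0.07  0.66 -0.75  2.14  0.77  0.65 -1.94] F [-0.3 -0.5 -2.3] open 53.0 ff 25.0
[[0.045, 0.823, -0.0], [0.001, 0.001, -0.057]] rows 4.0
[[0.045, 0.822, 0.433], [0.001, 0.001, -0.057]] rows 4.5
```

{"op": "send_rows", "data": {
  "targets": [
    [[0.005, 0.1, 0], [0, 0, -0.01]],
    [[0.012, 0.25, 0], [0, 0, -0.02]],
    [[0.02, 0.42, 0], [0, 0, -0.03]],
    [[0.03, 0.58, 0], [0, 0, -0.04]],
    [[0.04, 0.73, 0], [0, 0, -0.05]],
    [[0.045, 0.8, 0], [0, 0, -0.057]],
    [[0.045, 0.823, 0], [0, 0, -0.057]],
    [[0.045, 0.823, 0], [0, 0, -0.057]],
    [[0.045, 0.823, 0.1], [0, 0, -0.057]],
    [[0.045, 0.823, 0.2], [0, 0, -0.057]],
    [[0.045, 0.823, 0.3], [0, 0, -0.057]],
    [[0.045, 0.823, 0.38], [0, 0, -0.057]]
  ]
}}

```text
clock: 22.45
tool_pos: [0.6215, -0.0154, 0.0658]
eef_rot: [0.866, 0.501, 0.0, 0.001]
contact_force: [0.3, -0.5, -2.9]
opening: 0.604
finger_force: 25.0
```

```bash
python3 - <<'E'
from h import *
plan((.622,-.0175,.0475,60))
E
```

```text
t 22.45 p [ 0.6215 -0.0154  0.0658] yaw 60.1 q [ 0.34  1.02 -0.73  1.68  0.9   0.82 -1.34] F [ 0.3 -0.5 -2.9] open 53.2 ff 25.0
[[-0.005, 0.005, 0.061], [0.0, 0.0, 0.001]] rows 0.3
```

{"op": "send_rows", "data": {
  "targets": [
    [[-0.003, 0.004, 0.03], [0, 0, 0]],
    [[-0.003, 0.004, 0.05], [0, 0, 0]],
    [[-0.003, 0.004, 0.062], [0, 0, 0]],
    [[-0.003, 0.004, 0.064], [0, 0, 0]],
    [[-0.003, 0.004, 0.064], [0, 0, 0]],
    [[-0.003, 0.004, 0.064], [0, 0, 0]]
  ]
}}

```text
clock: 23.2
tool_pos: [0.6237, -0.0179, 0.0482]
eef_rot: [0.866, 0.5, 0.001, 0.001]
contact_force: [0.5, -0.4, -3.1]
opening: 0.603
finger_force: 25.0
```

{"op": "send_rows", "data": {
  "targets": [
    [[0, 0, 0], [0, 0, 0]],
    [[0, 0, 0], [0, 0, 0]],
    [[0, 0, 0], [0, 0, 0]],
    [[0, 0, 0], [0, 0, 0]],
    [[0, 0, -0.1], [0, 0, 0]],
    [[0, 0, -0.3], [0, 0, 0]],
    [[0, 0, -0.5], [0, 0, 0]],
    [[0, 0, -0.65], [0, 0, 0]],
    [[0, 0, -0.65], [0, 0, 0]],
    [[0, 0, -0.65], [0, 0, 0]]
  ],
  "fingers": 1
}}

```text
clock: 24.45
tool_pos: [0.6225, -0.0182, 0.2422]
eef_rot: [0.866, 0.5, 0.0, 0.001]
contact_force: [-0.4, 0.5, -0.2]
opening: 1.001
finger_force: 0.0
```

```bash
python3 - <<'E'
from h import *
plan((.54,-.13,.245,20),(.417,-.130,.245,20))
shot("w5");a=cv2.imread("pics/w5.png")
cv2.imwrite("pics/w5b.png",cv2.resize(a,(800,600),interpolation=2))
E
```

```text
t 24.45 p [ 0.6225 -0.0182  0.2422] yaw 60.0 q [ 0.41  0.81 -0.88  1.55  0.67  1.11 -1.16] F [-0.4  0.5 -0.2] open 88.1 ff 0.0
[[-0.46, -0.052, -0.009], [0.001, 0.0, 0.222]] rows 3.7
[[-0.665, -0.407, -0.01], [0.001, 0.0, 0.222]] rows 3.7
```

View pics/w5b.png

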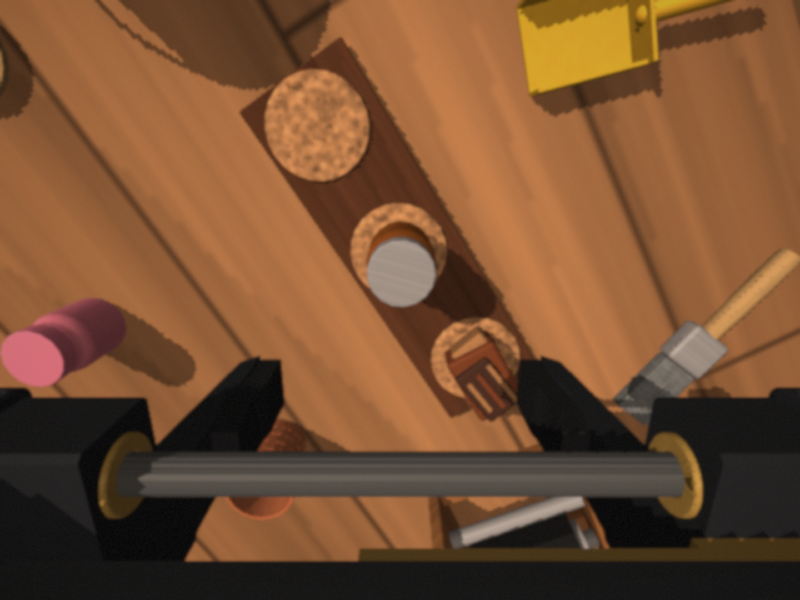

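This wrist view shows the jar on the middle mat with its cap at (401,272), mat_left at (317,125), and the chunk on mat_right spanning (447,353), (485,332), (517,395) and (490,420).

```bash
python3 - <<'E'
from h import *
T=np.load("pics/w5.npy")
W=lambda u,v,z:at("wrist",u/1.25,v/1.25,z,T)
f=lambda n,*a:print(n,*[np.round(x[:2]*1000).tolist() for x in a])
f("jar cap",W(401,272,.096));f("matM",W(398,250,.016));f("matL",W(317,125,.016));f("matR",W(475,361,.016))
f("chunk",W(447,353,.045),W(485,332,.045),W(517,395,.05),W(490,420,.05))
# expected outline of chunk if centred at matR, x axis along +y, at z .03/.05
for zc in(.025,.05):
    P=[[.6345+a,-.143+b,zc] for a,b in((-.023,-.039),(.023,-.039),(.023,.039),(-.023,.039))]
    print(np.round(proj("wrist",P,T)*1.25).tolist())
E
python3 - <<'E'
import cv2
a=cv2.imread("pics/w5.png")[240:350,330:430];print(cv2.imwrite("pics/w5c.png",cv2.resize(a,(545,600),interpolation=2)))
E
```

```text
jar cap [625.0, -16.0]
matM [623.0, -16.0]
matL [618.0, 104.0]
matR [633.0, -144.0]
chunk [617.0, -110.0] [655.0, -109.0] [652.0, -174.0] [621.0, -185.0]
[[475.0, 407.0], [519.0, 385.0], [481.0, 318.0], [436.0, 342.0]]
[[480.0, 422.0], [526.0, 399.0], [487.0, 328.0], [438.0, 353.0]]
True
```

View pics/w5c.png

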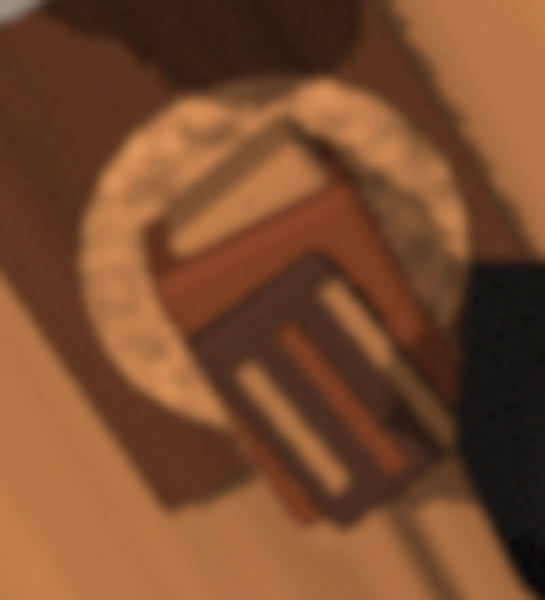

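```bash
python3 - <<'E'
from h import *
T=np.load("pics/w5.npy");T4=np.load("pics/w4.npy")
W=lambda u,v,z,T=T:at("wrist",u/1.25,v/1.25,z,T)
for z in(.016,.025,.035,.05):print(z,"+y end",np.round(1000*W(446,353,z)[:2]),np.round(1000*W(478,326,z)[:2]),"top block +y end",np.round(1000*W(389,0,z)[:0]))
for z in(.05,.059):print(z,"-y end top",np.round(1000*W(492,421.6,z)[:2]),np.round(1000*W(516,402,z)[:2]))
print("w4: -y end low",[np.round(1000*W(223,y,z,T4)[:2]).tolist() for y,z in((262,.025),(262,.035),(225,.035))])
print("w4: +y end",[np.round(1000*W(103,230,z,T4)[:2]).tolist() for z in(.02,.035,.05)])
E
```

```text
0.016 +y end [ 613. -123.] [ 651. -114.] top block +y end []
0.025 +y end [ 614. -119.] [ 651. -110.] top block +y end []
0.035 +y end [ 615. -114.] [ 652. -105.] top block +y end []
0.05 +y end [ 617. -107.] [652. -99.] top block +y end []
0.05 -y end top [ 621. -187.] [ 649. -180.]
0.059 -y end top [ 622. -181.] [ 649. -174.]
w4: -y end low [[616.0, -184.0], [617.0, -188.0], [645.0, -195.0]]
w4: +y end [[649.0, -95.0], [651.0, -106.0], [652.0, -116.0]]
```

Chunk is centred within about 6 mm and the jar within 3 mm. Cup next.

```bash
python3 - <<'E'
from h import *
plan((.417,-.130,.22,40),(.417,-.130,.033,40))
E
```

```text
t 24.5 p [ 0.6221 -0.0183  0.2415] yaw 60.0 q [ 0.41  0.81 -0.88  1.55  0.67  1.11 -1.16] F [-0.8  0.7  0.4] open 88.0 ff 0.0
[[-0.664, -0.406, 0.072], [0.0, 0.001, 0.111]] rows 3.8
[[-0.663, -0.407, 0.696], [0.0, 0.001, 0.111]] rows 5.0
```

{"op": "send_rows", "data": {
  "targets": [
    [[-0.664, -0.406, 0.07], [0, 0, 0.111]],
    [[-0.664, -0.406, 0.07], [0, 0, 0.111]],
    [[-0.664, -0.406, 0.07], [0, 0, 0.111]],
    [[-0.664, -0.406, 0.07], [0, 0, 0.111]],
    [[-0.664, -0.406, 0.07], [0, 0, 0.111]],
    [[-0.664, -0.406, 0.07], [0, 0, 0.111]],
    [[-0.664, -0.406, 0.07], [0, 0, 0.111]],
    [[-0.664, -0.406, 0.2], [0, 0, 0.111]],
    [[-0.664, -0.406, 0.3], [0, 0, 0.111]]
  ]
}}

```text
clock: 25.62
tool_pos: [0.4193, -0.1286, 0.1514]
eef_rot: [0.939, 0.343, 0.002, 0.001]
contact_force: [0.9, -0.2, -0.1]
opening: 1.003
finger_force: 0.0
```

```bash
python3 - <<'E'
from h import *
plan((.417,-.130,.033,40))
E
```

```text
t 25.62 p [ 0.4193 -0.1286  0.1514] yaw 40.1 q [ 0.62  0.69 -0.68  2.18  0.87  0.56 -1.6 ] F [ 0.9 -0.2 -0.1] open 88.3 ff 0.0
[[-0.01, -0.002, 0.395], [0.001, -0.001, 0.0]] rows 1.9
```

{"op": "send_rows", "data": {
  "targets": [
    [[-0.008, 0, 0.1], [0, 0, 0]],
    [[-0.008, 0, 0.2], [0, 0, 0]],
    [[-0.008, 0, 0.3], [0, 0, 0]],
    [[-0.008, 0, 0.36], [0, 0, 0]],
    [[-0.008, 0, 0.395], [0, 0, 0]],
    [[-0.008, 0, 0.395], [0, 0, 0]],
    [[-0.008, 0, 0.395], [0, 0, 0]]
  ]
}}

```text
clock: 26.5
tool_pos: [0.4173, -0.1306, 0.0341]
eef_rot: [0.94, 0.342, 0.001, 0.001]
contact_force: [-0.1, 1.2, 0.4]
opening: 0.998
finger_force: 0.0
```

{"op": "send_rows", "data": {
  "targets": [
    [[0, 0, 0], [0, 0, 0]],
    [[0, 0, 0], [0, 0, 0]],
    [[0, 0, 0], [0, 0, 0]],
    [[0, 0, 0], [0, 0, 0]],
    [[0, 0, 0], [0, 0, 0]],
    [[0, 0, 0], [0, 0, 0]],
    [[0, 0, 0], [0, 0, 0]]
  ],
  "fingers": 0,
  "newtons": 20
}}

```text
clock: 27.38
tool_pos: [0.416, -0.1301, 0.0342]
eef_rot: [0.94, 0.343, 0.001, 0.0]
contact_force: [-2.2, 2.7, 6.1]
opening: 0.67
finger_force: 22.1
```

```bash
python3 - <<'E'
from h import *
plan()
E
```

```text
t 27.38 p [ 0.416  -0.1301  0.0342] yaw 40.1 q [ 0.39  0.89 -0.32  2.26  1.5   0.25 -2.18] F [-2.2  2.7  6.1] open 58.9 ff 22.1
```

{"op": "send_rows", "data": {
  "targets": [
    [[0, 0, -0.08], [0, 0, 0]],
    [[0, 0, -0.2], [0, 0, 0]],
    [[0, 0, -0.35], [0, 0, 0]],
    [[0, 0, -0.5], [0, 0, 0]],
    [[0, 0, -0.55], [0, 0, 0]],
    [[0, 0, -0.55], [0, 0, 0]],
    [[0, 0, -0.55], [0, 0, 0]]
  ]
}}

```text
clock: 28.25
tool_pos: [0.4154, -0.1313, 0.1981]
eef_rot: [0.94, 0.342, 0.0, 0.001]
contact_force: [-0.1, 0.1, -1.5]
opening: 0.668
finger_force: 21.4
```

```bash
python3 - <<'E'
from h import *
plan((.46,.07,.2,60),(.6175,.1035,.2,60))
E
```

```text
t 28.25 p [ 0.4154 -0.1313  0.1981] yaw 40.0 q [ 0.67  0.6  -0.73  2.14  0.69  0.64 -1.42] F [-0.1  0.1 -1.5] open 58.7 ff 21.4
[[0.545, -0.419, -0.007], [0.0, 0.0, -0.111]] rows 3.3
[[1.019, -0.167, -0.007], [0.0, 0.0, -0.111]] rows 5.0
```

{"op": "send_rows", "data": {
  "targets": [
    [[0.1, -0.08, 0], [0, 0, -0.02]],
    [[0.25, -0.19, 0], [0, 0, -0.05]],
    [[0.4, -0.3, 0], [0, 0, -0.08]],
    [[0.53, -0.38, 0], [0, 0, -0.111]],
    [[0.67, -0.33, 0], [0, 0, -0.111]],
    [[0.8, -0.26, 0], [0, 0, -0.111]],
    [[0.91, -0.2, 0], [0, 0, -0.111]],
    [[0.97, -0.17, 0], [0, 0, -0.111]],
    [[1.0, -0.167, 0], [0, 0, -0.111]],
    [[1.0, -0.167, 0], [0, 0, -0.111]],
    [[1.0, -0.167, 0], [0, 0, -0.111]]
  ]
}}

```text
clock: 29.62
tool_pos: [0.6126, 0.1001, 0.1988]
eef_rot: [0.866, 0.5, -0.0, 0.001]
contact_force: [-0.0, -0.1, -2.5]
opening: 0.668
finger_force: 21.5
```

```bash
python3 - <<'E'
from h import *
plan((.6175,.1035,.0515,60))
E
```

```text
t 29.62 p [0.6126 0.1001 0.1988] yaw 60.0 q [ 0.18  0.83 -0.79  1.6   0.68  1.   -1.35] F [-0.  -0.1 -2.5] open 58.8 ff 21.5
[[0.019, 0.008, 0.491], [0.001, 0.0, 0.0]] rows 2.4
```

{"op": "send_rows", "data": {
  "targets": [
    [[0.018, 0.008, 0.12], [0, 0, 0]],
    [[0.018, 0.008, 0.25], [0, 0, 0]],
    [[0.018, 0.008, 0.37], [0, 0, 0]],
    [[0.018, 0.008, 0.44], [0, 0, 0]],
    [[0.018, 0.008, 0.475], [0, 0, 0]],
    [[0.018, 0.008, 0.491], [0, 0, 0]],
    [[0.018, 0.008, 0.492], [0, 0, 0]],
    [[0.018, 0.008, 0.492], [0, 0, 0]]
  ]
}}

```text
clock: 30.62
tool_pos: [0.6195, 0.1039, 0.0525]
eef_rot: [0.866, 0.5, 0.002, 0.001]
contact_force: [0.7, -0.1, -1.4]
opening: 0.666
finger_force: 21.5
```

{"op": "send_rows", "data": {
  "targets": [
    [[0, 0, 0], [0, 0, 0]],
    [[0, 0, 0], [0, 0, 0]],
    [[0, 0, 0], [0, 0, 0]],
    [[0, 0, 0], [0, 0, 0]],
    [[0, 0, -0.1], [0, 0, 0]],
    [[0, 0, -0.3], [0, 0, 0]],
    [[0, 0, -0.5], [0, 0, 0]],
    [[0, 0, -0.65], [0, 0, 0]],
    [[0, 0, -0.65], [0, 0, 0]],
    [[0, 0, -0.65], [0, 0, 0]]
  ],
  "fingers": 1
}}

```text
clock: 31.88
tool_pos: [0.6179, 0.1034, 0.2459]
eef_rot: [0.866, 0.5, 0.0, 0.001]
contact_force: [-0.0, 0.1, -1.0]
opening: 1.001
finger_force: 0.0
```

```bash
python3 - <<'E'
from h import *
plan((.405,.285,.24,60),(.405,.285,.02,60));shot("w6")
a=cv2.imread("pics/w6.png")
cv2.imwrite("pics/w6b.png",cv2.resize(a,(800,600),interpolation=2))
E
```

```text
t 31.88 p [0.6179 0.1034 0.2459] yaw 60.0 q [ 0.18  0.79 -0.82  1.54  0.63  1.09 -1.31] F [-0.   0.1 -1. ] open 88.1 ff 0.0
[[0.169, -0.917, 0.017], [0.001, 0.0, -0.0]] rows 4.5
[[0.17, -0.919, 0.751], [0.001, 0.0, -0.0]] rows 5.8
```

View pics/w6b.png

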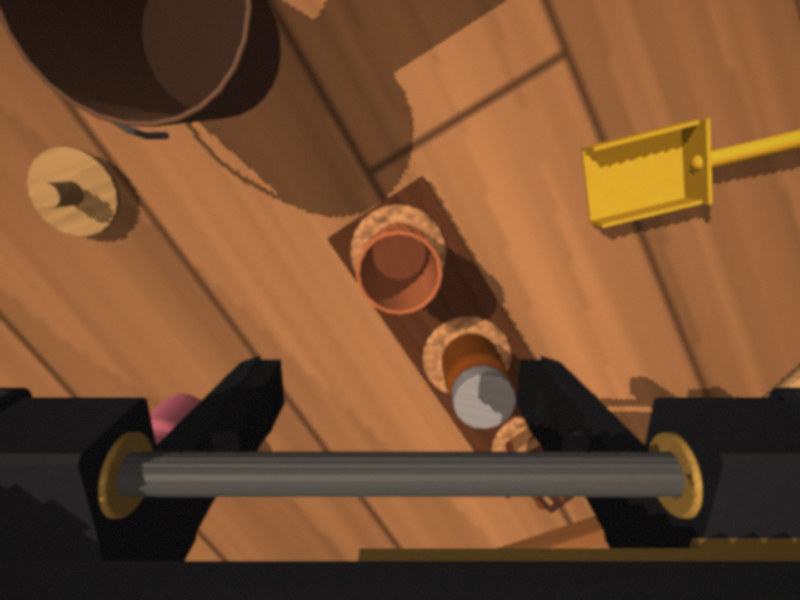

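The cup stands on mat_left with its rim at (400,271). The lid's disc is at (73,191) and its knob top at (50,196).

```bash
python3 - <<'E'
from h import *
T=np.load("pics/w6.npy")
W=lambda u,v,z:at("wrist",u/1.25,v/1.25,z,T)
f=lambda n,*a:print(n,*[np.round(x[:2]*1000).tolist() for x in a])
f("cup rim",W(400,271,.091));f("lid disc",W(73,191,.014));f("knob top",W(51,196,.042));f("pail low edge",W(120,124,.12),W(246,60,.12));f("matL",W(398,249,.016),W(466,357,.016))
E
```

```text
cup rim [619.0, 104.0]
lid disc [406.0, 286.0]
knob top [407.0, 283.0]
pail low edge [526.0, 269.0] [609.0, 259.0]
matL [619.0, 106.0] [622.0, -16.0]
```

{"op": "send_rows", "data": {
  "targets": [
    [[0.17, -0.91, 0.02], [0, 0, 0]],
    [[0.17, -0.91, 0.02], [0, 0, 0]],
    [[0.17, -0.91, 0.02], [0, 0, 0]],
    [[0.17, -0.91, 0.02], [0, 0, 0]],
    [[0.17, -0.91, 0.02], [0, 0, 0]],
    [[0.17, -0.91, 0.02], [0, 0, 0]],
    [[0.17, -0.91, 0.02], [0, 0, 0]],
    [[0.17, -0.91, 0.25], [0, 0, 0]],
    [[0.17, -0.91, 0.25], [0, 0, 0]],
    [[0.17, -0.91, 0.25], [0, 0, 0]]
  ]
}}

```text
clock: 33.17
tool_pos: [0.4083, 0.2841, 0.1711]
eef_rot: [0.866, 0.499, 0.0, 0.001]
contact_force: [0.5, 0.4, 0.4]
opening: 0.997
finger_force: 0.0
```

```bash
python3 - <<'E'
from h import *
plan((.405,.286,.022,60));shot("w7")
a=cv2.imread("pics/w7.png")
cv2.imwrite("pics/w7b.png",cv2.resize(a,(800,600),interpolation=2))
E
```

```text
t 33.17 p [0.4083 0.2841 0.1711] yaw 59.9 q [-0.26  0.72 -0.73  2.    0.74  0.71 -1.98] F [0.5 0.4 0.4] open 87.7 ff 0.0
[[0.0, -0.014, 0.497], [0.001, 0.0, -0.0]] rows 2.4
```

View pics/w7b.png

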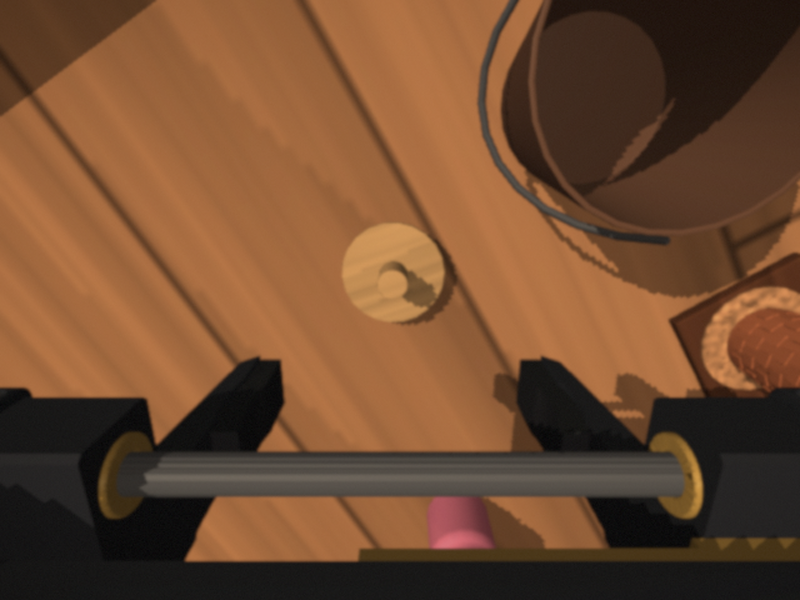

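```bash
python3 - <<'E'
from h import *
T=np.load("pics/w7.npy");T6=np.load("pics/w6.npy")
W=lambda u,v,z,T=T:at("wrist",u/1.25,v/1.25,z,T)
f=lambda n,*a:print(n,*[np.round(x[:2]*1000).tolist() for x in a])
f("lid",W(394,272,.014),W(391,281,.042))
rim=np.array([W(u,v,.12)[:2] for u,v in((530,50),(533,100),(560,172),(610,213),(670,234),(740,225))]+[W(u,v,.12,T6)[:2] for u,v in((10,40),(60,93),(120,124),(180,118),(230,85),(249,30))])
A=np.c_[2*rim,np.ones(len(rim))];s=np.linalg.lstsq(A,(rim**2).sum(1),rcond=None)[0];print("pail",s[:2],np.sqrt(s[2]+s[:2]@s[:2]))
f("bail .03",*[W(u,v,.03) for u,v in((482,110),(500,170),(560,215),(660,240))]);f("bail .08",*[W(u,v,.08) for u,v in((482,110),(500,170),(560,215),(660,240))])
for yaw in(60,50,40):
    w=np.radians(yaw);x=np.array([np.cos(w),np.sin(w)]);y=np.array([np.sin(w),-np.cos(w)]);p=s[:2]-[.406,.285]
    a,b=p@x,p@y;print(yaw,"gap body-pail axis",np.hypot(max(abs(a)-.0375,0),max(abs(b)-.0935,0)))
E
```

```text
lid [406.0, 286.0] [405.0, 288.0]
pail [0.57385965 0.32168393] 0.07050580886578466
bail .03 [506.0, 351.0] [500.0, 313.0] [521.0, 268.0] [572.0, 220.0]
bail .08 [495.0, 351.0] [490.0, 320.0] [508.0, 283.0] [550.0, 242.0]
60 gap body-pail axis 0.0850838840731208
50 gap body-pail axis 0.09916959919204803
40 gap body-pail axis 0.11466792752227148
```

{"op": "send_rows", "data": {
  "targets": [
    [[0.003, -0.013, 0.05], [0, 0, 0.055]],
    [[0.003, -0.013, 0.1], [0, 0, 0.111]],
    [[0.003, -0.013, 0.15], [0, 0, 0.111]],
    [[0.003, -0.013, 0.25], [0, 0, 0.111]],
    [[0.003, -0.013, 0.25], [0, 0, 0.111]],
    [[0.003, -0.013, 0.25], [0, 0, 0.111]]
  ]
}}

```text
clock: 33.98
tool_pos: [0.4053, 0.2877, 0.0967]
eef_rot: [0.939, 0.343, 0.002, 0.001]
contact_force: [0.1, 0.1, -0.5]
opening: 1.002
finger_force: 0.0
```

```bash
python3 - <<'E'
from h import *
plan((.4055,.287,.018,40))
E
```

```text
t 33.98 p [0.4053 0.2877 0.0967] yaw 40.1 q [-0.41  0.81 -0.49  2.06  0.83  0.48 -2.41] F [ 0.1  0.1 -0.5] open 88.2 ff 0.0
[[-0.002, 0.002, 0.262], [0.001, -0.001, 0.001]] rows 1.3
```

{"op": "send_rows", "data": {
  "targets": [
    [[-0.001, 0, 0.06], [0, 0, -0.04]],
    [[-0.001, 0, 0.13], [0, 0, -0.04]],
    [[-0.001, 0, 0.2], [0, 0, -0.04]],
    [[-0.001, 0, 0.24], [0, 0, -0.04]],
    [[-0.001, 0, 0.26], [0, 0, -0.04]],
    [[-0.001, 0, 0.26], [0, 0, -0.04]]
  ]
}}

```text
clock: 34.72
tool_pos: [0.4051, 0.2871, 0.0181]
eef_rot: [0.916, 0.401, 0.001, 0.001]
contact_force: [-0.6, 0.2, -0.7]
opening: 0.996
finger_force: 0.0
```

```bash
python3 - <<'E'
from h import *
plan((.4055,.287,.018,47))
E
```

```text
t 34.73 p [0.4051 0.2871 0.0181] yaw 47.2 q [-0.52  0.94 -0.32  2.08  1.06  0.3  -2.5 ] F [-0.6  0.2 -0.7] open 87.7 ff 0.0
[[0.001, 0.001, 0.0], [0.001, -0.0, 0.001]] rows 0.0
```

{"op": "send_rows", "data": {
  "targets": [
    [[0, 0, 0], [0, 0, 0]],
    [[0, 0, 0], [0, 0, 0]],
    [[0, 0, 0], [0, 0, 0]],
    [[0, 0, 0], [0, 0, 0]],
    [[0, 0, 0], [0, 0, 0]],
    [[0, 0, 0], [0, 0, 0]],
    [[0, 0, 0], [0, 0, 0]],
    [[0, 0, 0], [0, 0, 0]],
    [[0, 0, 0], [0, 0, 0]],
    [[0, 0, 0], [0, 0, 0]]
  ],
  "fingers": 0,
  "newtons": 15
}}

```text
clock: 35.98
tool_pos: [0.4048, 0.2869, 0.0179]
eef_rot: [0.916, 0.4, 0.001, 0.001]
contact_force: [-0.2, -0.2, 0.1]
opening: 0.22
finger_force: 15.0
```

{"op": "send_rows", "data": {
  "targets": [
    [[0, 0, -0.08], [0, 0, 0]],
    [[0, 0, -0.2], [0, 0, 0]],
    [[0, 0, -0.35], [0, 0, 0]],
    [[0, 0, -0.5], [0, 0, 0]],
    [[0, 0, -0.6], [0, 0, 0]],
    [[0, 0, -0.6], [0, 0, 0]],
    [[0, 0, -0.6], [0, 0, 0]]
  ]
}}

```text
clock: 36.85
tool_pos: [0.4041, 0.2863, 0.1971]
eef_rot: [0.916, 0.4, 0.0, 0.002]
contact_force: [-0.8, 1.0, -0.4]
opening: 0.222
finger_force: 15.0
```

```bash
python3 - <<'E'
from h import *
plan((.619,.104,.2,60),(.619,.104,.105,60))
E
```

```text
t 36.85 p [0.4041 0.2863 0.1971] yaw 47.2 q [-0.28  0.67 -0.71  1.98  0.65  0.74 -2.13] F [-0.8  1.  -0.4] open 19.5 ff 15.0
[[0.041, 0.938, -0.007], [0.001, 0.0, -0.071]] rows 4.5
[[0.041, 0.937, 0.31], [0.001, 0.0, -0.071]] rows 4.7
```

{"op": "send_rows", "data": {
  "targets": [
    [[0.005, 0.12, 0], [0, 0, -0.01]],
    [[0.012, 0.28, 0], [0, 0, -0.02]],
    [[0.02, 0.45, 0], [0, 0, -0.035]],
    [[0.03, 0.62, 0], [0, 0, -0.05]],
    [[0.037, 0.78, 0], [0, 0, -0.06]],
    [[0.041, 0.88, 0], [0, 0, -0.071]],
    [[0.041, 0.938, 0], [0, 0, -0.071]],
    [[0.041, 0.938, 0], [0, 0, -0.071]],
    [[0.041, 0.938, 0.1], [0, 0, -0.071]],
    [[0.041, 0.938, 0.2], [0, 0, -0.071]],
    [[0.041, 0.938, 0.24], [0, 0, -0.071]],
    [[0.041, 0.938, 0.24], [0, 0, -0.071]]
  ]
}}

```text
clock: 38.35
tool_pos: [0.6185, 0.106, 0.1263]
eef_rot: [0.866, 0.501, 0.0, 0.001]
contact_force: [0.2, -0.6, -1.0]
opening: 0.222
finger_force: 15.0
```

```bash
python3 - <<'E'
from h import *
plan((.619,.104,.102,60))
E
```

```text
t 38.35 p [0.6185 0.106  0.1263] yaw 60.1 q [ 0.14  0.93 -0.74  1.64  0.77  0.89 -1.43] F [ 0.2 -0.6 -1. ] open 19.6 ff 15.0
[[-0.005, 0.005, 0.081], [0.0, 0.0, 0.001]] rows 0.4
```

{"op": "send_rows", "data": {
  "targets": [
    [[-0.005, 0.005, 0.02], [0, 0, 0]],
    [[-0.005, 0.005, 0.04], [0, 0, 0]],
    [[-0.005, 0.005, 0.06], [0, 0, 0]],
    [[-0.005, 0.005, 0.075], [0, 0, 0]],
    [[-0.005, 0.005, 0.082], [0, 0, 0]],
    [[-0.005, 0.005, 0.082], [0, 0, 0]],
    [[-0.005, 0.005, 0.082], [0, 0, 0]]
  ]
}}

```text
clock: 39.22
tool_pos: [0.6202, 0.1029, 0.1022]
eef_rot: [0.866, 0.5, 0.001, 0.001]
contact_force: [-0.1, -0.1, -0.8]
opening: 0.219
finger_force: 15.0
```

```bash
python3 - <<'E'
from h import *
plan((.619,.104,.102,60))
E
```

```text
t 39.23 p [0.6202 0.1029 0.1022] yaw 60.0 q [ 0.14  0.96 -0.72  1.65  0.8   0.85 -1.45] F [-0.1 -0.1 -0.8] open 19.3 ff 15.0
[[0.001, -0.005, 0.001], [0.001, -0.0, -0.0]] rows 0.0
```

{"op": "send_rows", "data": {
  "targets": [
    [[0, 0, 0], [0, 0, 0]],
    [[0, 0, 0], [0, 0, 0]],
    [[0, 0, 0], [0, 0, 0]],
    [[0, 0, 0], [0, 0, 0]],
    [[0, 0, -0.1], [0, 0, 0]],
    [[0, 0, -0.3], [0, 0, 0]],
    [[-0.2, 0, -0.5], [0, 0, 0]],
    [[-0.4, 0, -0.5], [0, 0, 0]],
    [[-0.6, 0, -0.5], [0, 0, 0]],
    [[-0.6, 0, -0.5], [0, 0, 0]],
    [[-0.6, 0, -0.5], [0, 0, 0]]
  ],
  "fingers": 0.6
}}

```text
clock: 40.6
tool_pos: [0.5297, -0.0534, 0.2521]
eef_rot: [0.866, 0.499, 0.001, 0.001]
contact_force: [0.1, 0.4, -0.8]
opening: 0.6
finger_force: 0.0
```

```bash
python3 - <<'E'
from h import *
from plant import snapshot
plan();shot("w8")
a=snapshot("scene")["img"][140:400,120:380];b=snapshot("side")["img"][140:400,150:410]
w=cv2.imread("pics/w8.png")
A=cv2.resize(np.hstack([a,b]),(800,400),interpolation=2);cv2.imwrite("pics/w8c.png",w)
cv2.imwrite("pics/fin.png",np.vstack([A[:, :],np.hstack([cv2.resize(w[:200,:],(640,200)),np.zeros((200,160,3),np.uint8)])]))
E
```

```text
t 40.6 p [ 0.5297 -0.0534  0.2521] yaw 59.9 q [ 0.53  0.67 -0.89  1.81  0.63  0.96 -1.15] F [ 0.1  0.4 -0.8] open 52.8 ff 0.0
```

View pics/fin.png

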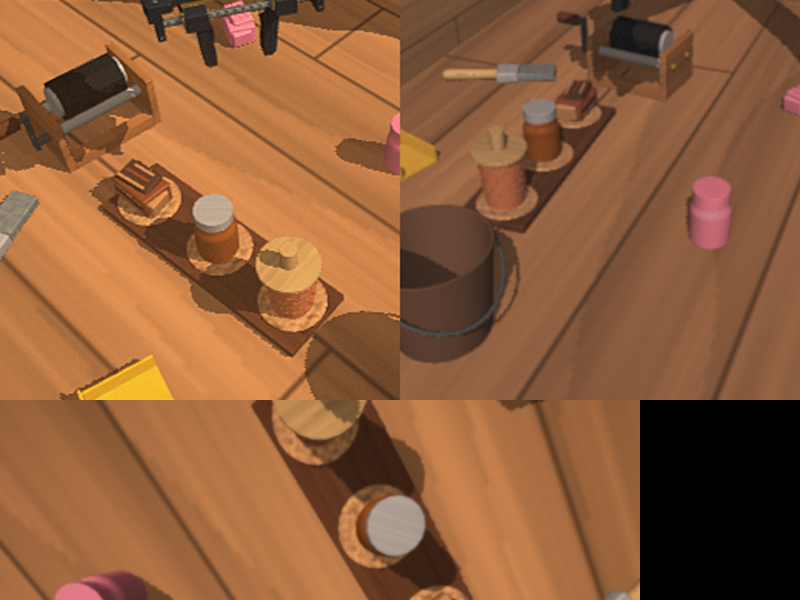

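The lid is seated level, and the cup, jar and barrel are in place. The chunk looks a little toward the tumbler, so I'll check it against the scene camera, using the mat as reference.

```bash
python3 - <<'E'
from h import *
k=400/260
px=lambda P:np.round((proj("scene",P)-[120,140])*k).tolist()
print("matR",px([.634,-.1435,.016]),"seen from ring: compare",)
th=np.linspace(0,2*np.pi,9)[:-1];print("ring",px(np.c_[.634+.042*np.cos(th),-.1435+.042*np.sin(th),0*th+.016]))
for dy in(0,-.006,-.012):
    for z in(.02,.05):print(dy,z,px([[.634+a,-.1435+dy+b,z] for a,b in((-.023,-.039),(.023,-.039),(.023,.039),(-.023,.039))]))
for n,(u,v),z in [("end +y low",(155,217),.018),("end +y",(172,197),.03),("left low",(118,203),.02),("left mid",(114,180),.055),("back top",(135,160),.055)]:
    print(n,np.round(1000*at("scene",120+u/k,140+v/k,z)[:2]))
a=cv2.imread("pics/w5.png")
E
```

```text
matR [[147.0, 197.0]] seen from ring: compare
ring [[122.0, 216.0], [144.0, 222.0], [168.0, 214.0], [179.0, 196.0], [171.0, 179.0], [150.0, 173.0], [128.0, 181.0], [116.0, 198.0]]
0 0.02 [[142.0, 171.0], [115.0, 190.0], [152.0, 221.0], [179.0, 201.0]]
0 0.05 [[138.0, 156.0], [110.0, 176.0], [149.0, 207.0], [176.0, 186.0]]
-0.006 0.02 [[139.0, 168.0], [112.0, 188.0], [149.0, 219.0], [176.0, 198.0]]
-0.006 0.05 [[135.0, 154.0], [107.0, 173.0], [146.0, 205.0], [173.0, 184.0]]
-0.012 0.02 [[136.0, 166.0], [109.0, 185.0], [147.0, 216.0], [173.0, 196.0]]
-0.012 0.05 [[132.0, 152.0], [105.0, 171.0], [143.0, 202.0], [170.0, 182.0]]
end +y low [ 649. -109.]
end +y [ 618. -109.]
left low [ 668. -162.]
left mid [ 660. -169.]
back top [ 620. -176.]
```

```bash
python3 -c "
from plant import *
print(finish_job())"
```

```text
the job is handed in; nothing more can be done
None
```

I handed the job in at about 41 s: the barrel is on the rollers, the chunk, jar and cup are on their mats, and the lid is seated on the cup. No verdict came back. The loosest placement is the chunk, about 5 mm off centre by my last measurement (limit 15 mm).

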